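# Put away the picking tongs: latched pairs behind the gate, open pairs in the wash stall

### The job

Sort the three picking tongs by their jaws: slide each pair that is latched shut (clean) wholly into the stall that has the gate, and each pair left standing open (used) wholly into the stall without a gate; then swing the gate fully closed. Slide them flat along the table without picking them up or opening or closing any jaws, and leave the other things where they are.

Things in the scene. Friction and masses are not known exactly. Their poses are not given: they have to be found in the camera images.
- tongs_a: one of three alike steel locking tongs, 130 mm long, 14 high, 100 g, lying flat. Origin: table level, centre of the round pull loop (50 mm outside, 42 clear inside, 10 high, open down to the table: closed fingertips in it can tow the tongs, jaws trailing). Own x points from jaws to loop; hinge pin at x -35 mm, two arms end at x -105; shut they are 16 wide, head 20. At first the tongs lie crosswise, loop to the robot's left
- tongs_a_jaw (a joint): jaw angle, rad: below 0.05 = latched shut (jaws touch), 0.35 to 0.65 = standing open (jaw tips 25 to 45 mm apart). Only the arm on the tongs' own +y side swings, the other stays in line with the loop. Stiff: stays as it is unless pushed with over 2 N at the tip
- tongs_a_tip1 (a point): end of the jaw in line with the loop, 105 mm behind the loop centre, 7 mm up
- tongs_a_tip2 (a point): end of the swinging jaw, 70 mm from the hinge pin, 7 mm up
- tongs_b: one of three alike steel locking tongs, 130 mm long, 14 high, 100 g, lying flat. Origin: table level, centre of the round pull loop (50 mm outside, 42 clear inside, 10 high, open down to the table: closed fingertips in it can tow the tongs, jaws trailing). Own x points from jaws to loop; hinge pin at x -35 mm, two arms end at x -105; shut they are 16 wide, head 20. At first the tongs lie crosswise, loop to the robot's left
- tongs_b_jaw (a joint): jaw angle, rad: below 0.05 = latched shut (jaws touch), 0.35 to 0.65 = standing open (jaw tips 25 to 45 mm apart). Only the arm on the tongs' own +y side swings, the other stays in line with the loop. Stiff: stays as it is unless pushed with over 2 N at the tip
- tongs_b_tip1 (a point): end of the jaw in line with the loop, 105 mm behind the loop centre, 7 mm up
- tongs_b_tip2 (a point): end of the swinging jaw, 70 mm from the hinge pin, 7 mm up
- tongs_c: one of three alike steel locking tongs, 130 mm long, 14 high, 100 g, lying flat. Origin: table level, centre of the round pull loop (50 mm outside, 42 clear inside, 10 high, open down to the table: closed fingertips in it can tow the tongs, jaws trailing). Own x points from jaws to loop; hinge pin at x -35 mm, two arms end at x -105; shut they are 16 wide, head 20. At first the tongs lie crosswise, loop to the robot's left
- tongs_c_jaw (a joint): jaw angle, rad: below 0.05 = latched shut (jaws touch), 0.35 to 0.65 = standing open (jaw tips 25 to 45 mm apart). Only the arm on the tongs' own +y side swings, the other stays in line with the loop. Stiff: stays as it is unless pushed with over 2 N at the tip
- tongs_c_tip1 (a point): end of the jaw in line with the loop, 105 mm behind the loop centre, 7 mm up
- tongs_c_tip2 (a point): end of the swinging jaw, 70 mm from the hinge pin, 7 mm up
- stall_gated: three-sided stall with a swing gate on its mouth: fixed bamboo walls 30 mm high, 8 thick, posts 36 high at the front corners, no floor (bare table). Inside 150 mm wide (y -75 to 75) and 162 deep (x -82 at the open mouth to 80 at the back wall). Origin on the table at its middle; own x points from the mouth, which faces the robot, into the stall
- stall_plain: three-sided stall without a gate, otherwise the same: fixed bamboo walls 30 mm high, 8 thick, posts 36 high at the front corners, no floor (bare table). Inside 150 mm wide (y -75 to 75) and 162 deep (x -82 at the open mouth to 80 at the back wall). Origin on the table at its middle; own x points from the mouth, which faces the robot, into the stall
- gate (a joint): gate angle, rad: 0 = closed across the mouth, pi/2 = pointing to the stall's -x, pi = to its +y, beside the mouth. Board from 6 to 156 mm off its upright pin, 8 thick, top 30 mm up; pin at x -88, y 79 mm of stall_gated. Swings in front of the stall; starts at 3.0 to 3.4, stops at 0 and 3.5, stays where left (about 1 N to move at 110 mm from the pin)
- gate_end (a point): free end of the gate, 156 mm from the pin, 17 mm up
- dish: loose: shallow round bamboo dish of dark red roselle calyces, 104 mm across, about 60 mm tall, behind the gap between the stalls; origin at the centre of its underside; not to be disturbed
- tube_1: loose: steel coring tube with a grey grip, 170 mm long, 14 mm high, lying on the left of the table; origin at the centre of its underside; not to be disturbed
- calyx_1: loose: one dark red roselle calyx, 36 mm wide, 42 mm tall, on the right of the table; origin at the centre of its underside; not to be disturbed
Mind the look-alikes: they are no part of the job. What is shaped like the tongs_b but blue or brown is not meant.

How it is judged (in metres and radians):
On the way, in this order (a step that is already met when the one before it is completed fails the run):
1. all three tongs lie wholly inside the right stalls while the gate is still open (x of tongs_a in the frame of stall_gated between -0.082 and 0.085 m and y of tongs_a in the frame of stall_gated between -0.08 and 0.08 m and x of tongs_a_tip1 in the frame of stall_gated between -0.082 and 0.085 m and y of tongs_a_tip1 in the frame of stall_gated between -0.08 and 0.08 m and x of tongs_a_tip2 in the frame of stall_gated between -0.082 and 0.085 m and y of tongs_a_tip2 in the frame of stall_gated between -0.08 and 0.08 m and x of tongs_c in the frame of stall_gated between -0.082 and 0.085 m and y of tongs_c in the frame of stall_gated between -0.08 and 0.08 m and x of tongs_c_tip1 in the frame of stall_gated between -0.082 and 0.085 m and y of tongs_c_tip1 in the frame of stall_gated between -0.08 and 0.08 m and x of tongs_c_tip2 in the frame of stall_gated between -0.082 and 0.085 m and y of tongs_c_tip2 in the frame of stall_gated between -0.08 and 0.08 m and x of tongs_b in the frame of stall_plain between -0.082 and 0.085 m and y of tongs_b in the frame of stall_plain between -0.08 and 0.08 m and x of tongs_b_tip1 in the frame of stall_plain between -0.082 and 0.085 m and y of tongs_b_tip1 in the frame of stall_plain between -0.08 and 0.08 m and x of tongs_b_tip2 in the frame of stall_plain between -0.082 and 0.085 m and y of tongs_b_tip2 in the frame of stall_plain between -0.08 and 0.08 m and value of joint gate above 0.5 rad), for 0.2 s.
2. the gate is closed with the tongs behind it (x of tongs_a in the frame of stall_gated between -0.082 and 0.085 m and y of tongs_a in the frame of stall_gated between -0.08 and 0.08 m and x of tongs_a_tip1 in the frame of stall_gated between -0.082 and 0.085 m and y of tongs_a_tip1 in the frame of stall_gated between -0.08 and 0.08 m and x of tongs_a_tip2 in the frame of stall_gated between -0.082 and 0.085 m and y of tongs_a_tip2 in the frame of stall_gated between -0.08 and 0.08 m and x of tongs_c in the frame of stall_gated between -0.082 and 0.085 m and y of tongs_c in the frame of stall_gated between -0.08 and 0.08 m and x of tongs_c_tip1 in the frame of stall_gated between -0.082 and 0.085 m and y of tongs_c_tip1 in the frame of stall_gated between -0.08 and 0.08 m and x of tongs_c_tip2 in the frame of stall_gated between -0.082 and 0.085 m and y of tongs_c_tip2 in the frame of stall_gated between -0.08 and 0.08 m and x of tongs_b in the frame of stall_plain between -0.082 and 0.085 m and y of tongs_b in the frame of stall_plain between -0.08 and 0.08 m and x of tongs_b_tip1 in the frame of stall_plain between -0.082 and 0.085 m and y of tongs_b_tip1 in the frame of stall_plain between -0.08 and 0.08 m and x of tongs_b_tip2 in the frame of stall_plain between -0.082 and 0.085 m and y of tongs_b_tip2 in the frame of stall_plain between -0.08 and 0.08 m and value of joint gate below 0.1 rad), for 0.2 s.
At the end, for the whole second after the job is handed in: Both latched tongs wholly inside the gated stall, the open tongs wholly inside the other (loop and jaw ends within walls and mouth), flat and at rest; latched jaws below 0.12 rad, open jaws above 0.22 rad; gate within 0.1 rad of closed (all of step 2 and linear speed of each of tongs_a, tongs_b, tongs_c below 0.02 m/s and height (world z) of each of tongs_a, tongs_b, tongs_c below 0.012 m and value of joint each of tongs_a_jaw, tongs_c_jaw below 0.12 rad and value of joint tongs_b_jaw above 0.22 rad); the robot touches nothing.
It fails at once if a pair of tongs was lifted off the table (loop more than 30 mm up) (height (world z) of any of tongs_a, tongs_b, tongs_c above 0.03 m).
It fails at once if latched jaws were opened (over 0.15 rad) or open jaws closed (under 0.2 rad) (value of joint any of tongs_a_jaw, tongs_c_jaw above 0.15 rad or value of joint tongs_b_jaw below 0.2 rad).
It fails at once if a bystander was moved more than 30 mm (distance of any of dish, tube_1, calyx_1 from where it was at the start of the episode above 0.03 m).
It also fails if it takes over 72 s, if anything falls off the work surface, if the arm or the gripper's body presses on something with over 40 N, if the wrist force passes 120 N, or if a joint passes its speed limit or range.

### The arm

A 6-joint arm with a two-finger parallel gripper is mounted at the origin on the work surface. World frame = base frame: x ahead of the robot, y to its left, z up, the work surface at z = 0. Lengths are in mm, angles in degrees, forces in N, time in s.
With the tool pointing down it reaches from about 350 to 850 mm from the base axis. Payload 8.1 kg.
Tool frame: the origin (TCP) lies midway between the tips of the shut fingers; the grasp point (between the pads) lies grip_depth behind it (grip_depth is the distance from the TCP to the grasp point, in mm); z points along the fingers, y is the line along which they close (so a half turn about z gives the same grasp; the last joint's range is limited). The gripper opens to 85 mm and grips with 20 to 120 N. Pads are 22 mm wide; open, the fingers measure 114 mm over their backs; the gripper's body (76 mm by 85 mm) begins 54 mm behind the grasp point. The pads swing forward as they close: fully open they stand 13 mm farther back than shut.
Start: joints at [72.342, 7.471, 85.268, -0, 87.261, -4.893], TCP at [132.554, 585.179, 210.492] pointing down, gripper open.
Joint ranges: [-169.43, 169.43], [-51.17, 129.36], [1.28, 143.12], [-76.62, 256.62], [0, 156.53], [-152.29, 152.29]. Speed limits (degrees/s): [136.94, 136.94, 159.86, 180, 180, 180].

### API

Orientations are given as [roll, pitch, yaw] about the fixed x, y, z axes, in that order (R = Rz(yaw) Ry(pitch) Rx(roll)).
In Python, from bench import sense, snapshot, hand_in, grip_depth gives the robot as it stands. The module is installed in compiled form; this text tells all that it offers.
- The arm moves only by the tool apply_moves, never from a script. Its argument "series" is text: rows parted by semicolons, each of 5 numbers parted by spaces: the shift along the tool's x, y, z each as a share of 0.3 m, from -1 to 1, then the turn about the tool's z as a share of 2 rad, from -1 to 1, then the gripper's target within -1 to 1 (shut at 1, half-way at 0, fully open at -1). In form: tx ty tz twist gripper; .... A call has 1 to 5 rows; each row shifts and turns the commanded pose from where the row before left it, along the tool's axes as they then stand; what a row does not reach is not made up. A row lasts 1/12 s, in which the tool goes at most 41.7 mm and 7.16 degrees, less where a joint would pass 70% of its speed; a pose out of reach is approached as far as the arm can. A call with a number of a shift or a turn outside -1 to 1 is refused whole. A call with a gripper value outside its range is refused whole. The fingers move at their own pace and stop on an object; "squeeze" is the grip in N (left out, the last holds). Time passes only in rows, so rows that do not move let the fingers close. It gives the time, the measured TCP pose, the force, the opening and the grip force at its end, in the units of the state.
- sense(): the state, without advancing time (a new reading comes with each control period).
- snapshot(name): name is "scene" or "top" or "wrist"; returns a dict with "frame" (400x640x3 uint8, blue, green, red), "depth" (400x640 float32, mm along the optical axis (not along the pixel's ray), 0 where there is no reading), "intrinsics" (3x3 intrinsics, pixels), "extrinsics" (4x4, takes a point from camera to world coordinates); the wrist camera has in their place "tool_from_camera" (4x4, takes a point from camera to tool coordinates, whose origin is the TCP and whose axes are the flange's). Camera axes: x right, y down, z forward; pixel columns grow to the right and rows downward; lengths in mm; the calibration is good to about 2 mm. The wrist camera is an equidistant fisheye: a pixel r from the principal point sees the ray r / f radians off the axis. A picture is of the moment at which its call begins: read the wrist's pose just before it.
- hand_in(): hands the job in; it is judged then, once.
The state is a dict: "time": time; "joint_pos": joint angles; "qd": joint speeds; "joint_efforts": joint torques, N m; "tool_pos": TCP position; "tcp_rot": TCP orientation; "ft_force": force on the tool from outside, world axes, zero at the start; "wrist_torque": the same for the moment, N m; "finger_gap": finger opening in mm; "grip_force": force on a finger pad.
Only numpy, scipy, OpenCV 4.12 (cv2) and the standard library are available. Lean on these libraries where they do the work, as an engineer would, in place of code of your own. Each camera call takes 0.05 s, during which the arm holds its last target. There are 200 camera calls.

## Working session

There is one attempt and no reset: what is moved stays moved. The work goes in short steps, Python scripts to look and compute and a tool call to move; the robot and the scene stay as the last step left them, time stands still between calls to the robot, and variables do not carry over. Pictures are saved under pics/ and viewed, at most 10 in all, crops included, and the job is handed in when it is done.

Besides the shell and the picture viewer there is one more tool, called after ">>>" as name(argument=value, ...) on one line, values as JSON. apply_moves: Moves the arm, as the interface text tells. Its arguments: {"type":"object","properties":{"series":{"type":"string"},"squeeze":{"type":"number"}},"required":["series"]}

```bash
mkdir -p pics; cat > h.py <<'E'
import numpy as np,cv2
from bench import sense,snapshot,grip_depth
def ray(s,u,v,z):
    K=s["intrinsics"];T=s["extrinsics"]
    d=T[:3,:3]@np.linalg.inv(K)@np.array([u,v,1.]);o=T[:3,3]
    return o+d*(z-o[2])/d[2]
def proj(s,p):
    T=np.linalg.inv(s["extrinsics"]);c=T[:3,:3]@np.array(p,float)+T[:3,3];q=s["intrinsics"]@c
    return q[:2]/q[2]
E
python3 - <<'E'
from h import *
s=sense();print(s["tool_pos"],s["tcp_rot"],s["time"],grip_depth)
for n in("scene","top"):
    a=snapshot(n);cv2.imwrite(f"pics/{n}0.png",a["frame"]);np.save(n,a,allow_pickle=True)
    print(n,a["extrinsics"][:3,3],a["extrinsics"][:3,2])
    print(np.round([ray(a,u,v,0)[:2] for u,v in((0,0),(639,0),(0,399),(639,399))]))
E
```

```text
[132.39194622 584.58890386 209.42832761] [-1.79891267e+02 -8.54987220e-03  1.67233745e+02] 0.0 18.700000000000003
scene [1216.53785737  105.35822613 1078.46709483] [-0.57333087 -0.06982985 -0.81634276]
[[ -384. -1434.]
 [ -778.  1260.]
 [ 1090.  -605.]
 [  900.   807.]]
top [ 349.9067868    31.86522183 1172.21089008] [ 0.13539505  0.01123331 -0.99072801]
[[1095.  952.]
 [1093. -853.]
 [  13.  841.]
 [  27. -756.]]
```

View pics/top0.png

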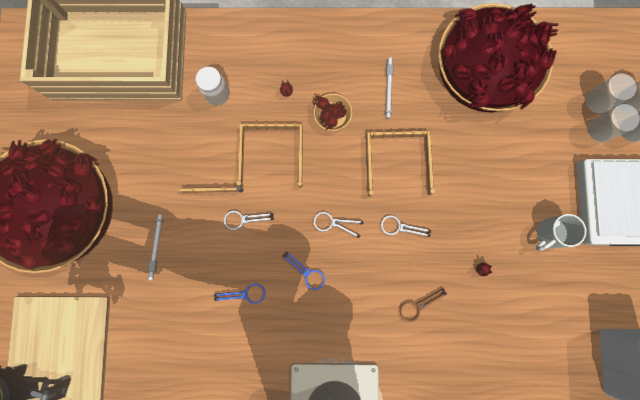

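View pics/scene0.png

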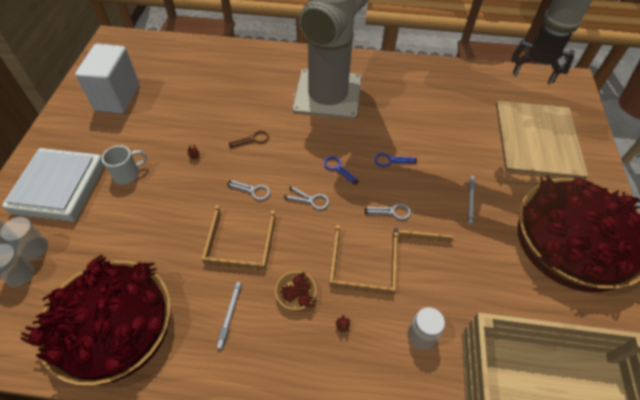

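The top view shows three steel tongs with loops near (233,220), (323,222) and (390,226). The middle pair is open. Look-alikes are blue at (255,293) and (315,278), brown at (410,310). The gated stall is on the left (mouth 240–300, gate board pointing left at row 188) and the plain stall is on the right (370–432).

```bash
cat > det.py <<'E'
from h import *
def tongs(s,roi):
    f=s["frame"].astype(int);x0,y0,x1,y1=roi
    sat=f.max(2)-f.min(2)
    m=((sat<45)&(f.min(2)>95)).astype(np.uint8); k=np.zeros_like(m);k[y0:y1,x0:x1]=m[y0:y1,x0:x1]
    k2=cv2.morphologyEx(k,cv2.MORPH_CLOSE,np.ones((3,3),np.uint8))
    out=[]
    cs,hi=cv2.findContours(k2,cv2.RETR_CCOMP,cv2.CHAIN_APPROX_NONE)
    for i,c in enumerate(cs):
        if hi[0][i][3]>=0 or cv2.contourArea(c)<60: continue
        j=hi[0][i][2];best=None
        while j>=0:
            if best is None or cv2.contourArea(cs[j])>cv2.contourArea(best):best=cs[j]
            j=hi[0][j][0]
        out.append((c,best))
    return out,k2
E
python3 - <<'E'
from det import *
for n,roi in(("top",(200,196,450,250)),("scene",(215,170,420,225))):
    s=np.load(n+".npy",allow_pickle=True).item()
    o,k=tongs(s,roi)
    x0,y0,x1,y1=roi
    im=cv2.resize(s["frame"][y0:y1,x0:x1],None,fx=3.2,fy=3.2,interpolation=cv2.INTER_CUBIC)
    im2=cv2.resize(k[y0:y1,x0:x1]*255,(im.shape[1],im.shape[0]))
    cv2.imwrite(f"pics/{n}c.png",np.vstack([im,cv2.cvtColor(im2,8)]))
    for c,b in o:
        h=cv2.fitEllipse(b) if b is not None and len(b)>=5 else None
        print(n,cv2.boundingRect(c),h)
        if h is not None: print("  z10:",ray(s,*h[0],10)[:2].round(1))
a=cv2.imread("pics/topc.png");b=cv2.imread("pics/scenec.png")
w=max(a.shape[1],b.shape[1]);p=lambda i:cv2.copyMakeBorder(i,0,0,0,w-i.shape[1],0)
cv2.imwrite("pics/c1.png",np.vstack([p(a),p(b)])[:600+200]);
i=cv2.imread("pics/c1.png");cv2.imwrite("pics/c1.png",cv2.resize(i,None,fx=.8,fy=.8));print(i.shape)
E
```

```text
top (381, 215, 48, 22) ((389.9449462890625, 224.9449920654297), (15.968992233276367, 16.621349334716797), 125.11663818359375)
  z10: [ 456.3 -144.7]
top (313, 212, 48, 25) ((322.7568664550781, 221.12916564941406), (16.201976776123047, 16.39546775817871), 88.26578521728516)
  z10: [465.4  30.3]
top (223, 211, 48, 20) ((233.20359802246094, 219.97097778320312), (15.711264610290527, 16.558401107788086), 38.537837982177734)
  z10: [467.3 264.9]
scene (367, 205, 44, 14) None
scene (287, 187, 42, 23) ((319.4710388183594, 201.25570678710938), (11.135428428649902, 13.35364055633545), 92.71216583251953)
  z10: [467.9  30.6]
scene (230, 180, 40, 20) ((260.4125671386719, 191.94529724121094), (10.544488906860352, 13.44306755065918), 86.58959197998047)
  z10: [ 458.5 -145. ]
(698, 800, 3)
```

View pics/c1.png

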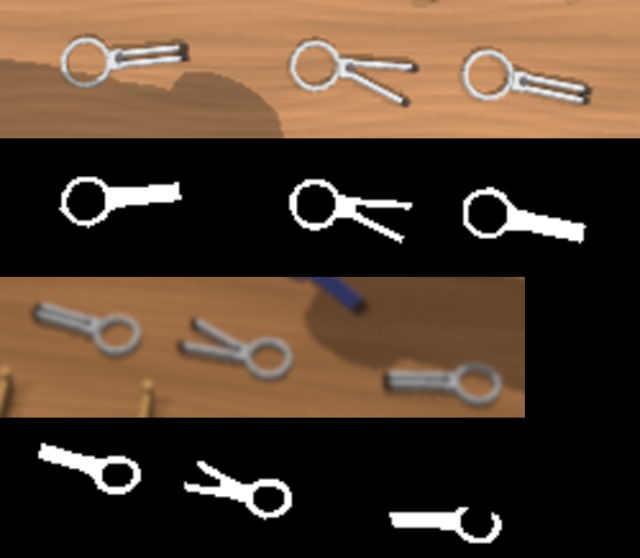

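The crop shows left and right pairs shut and the middle pair open, with all three loops cleanly resolved. The two views agree on the loop centres at height 10. Next I measure the axes, stalls and gate from depth.

```bash
python3 - <<'E'
from det import *
s=np.load("top.npy",allow_pickle=True).item()
o,k=tongs(s,(200,196,450,250))
for c,b in o:
    h=ray(s,*cv2.fitEllipse(b)[0],10)[:2]
    q=np.zeros_like(k);cv2.drawContours(q,[c],-1,1,-1);v,u=np.nonzero(q)
    P=np.array([ray(s,a,d,10)[:2] for a,d in zip(u,v)]);r=P-h;rr=np.linalg.norm(r,axis=1)
    t=r[(rr>35)];a=np.degrees(np.arctan2(t[:,1],t[:,0]))
    print("loop",h.round(1),"tail ang mean",a.mean().round(1),"min/max",np.percentile(a[rr[rr>35]>85],[2,98]).round(1),"len",rr.max().round(1))
d=s["depth"];K=s["intrinsics"];T=s["extrinsics"]
v,u=np.nonzero(d>0);z=d[v,u];C=np.stack([(u-K[0,2])/K[0,0]*z,(v-K[1,2])/K[1,1]*z,z])
W=(T[:3,:3]@C).T+T[:3,3]
tb=W[(abs(W[:,0]-450)<30)&(abs(W[:,1])<300)];print("table z",np.median(tb[:,2]))
w=W[(W[:,2]>18)&(W[:,2]<45)&(W[:,0]>480)&(W[:,0]<760)&(W[:,1]>-320)&(W[:,1]<480)]
np.save("walls",w)
g=np.zeros((300,820),np.uint8);
xi=(760-w[:,0]).astype(int);yi=(480-w[:,1]).astype(int);g[xi,yi]=255
g=cv2.dilate(g,np.ones((3,3)));cv2.imwrite("pics/w.png",cv2.resize(g,(780,286)))
for c in cv2.findContours(cv2.dilate(g,np.ones((3,3))),0,2)[0]:
    if cv2.contourArea(c)>300: print(cv2.boundingRect(c),cv2.minAreaRect(c))
m=sense();print(m["time"])
E
```

```text
loop [ 456.3 -144.7] tail ang mean -101.1 min/max [-107.   -96.1] len 99.3
loop [465.4  30.3] tail ang mean -98.9 min/max [-113.8  -89.5] len 97.2
loop [467.3 264.9] tail ang mean -83.8 min/max [-89.8 -78.5] len 96.5
table z 0.9761162747283834
(562, 51, 176, 178) ((649.1237182617188, 139.3567352294922), (173.5042266845703, 172.45359802246094), 88.54054260253906)
(75, 32, 322, 190) ((235.0187530517578, 125.43440246582031), (187.08859252929688, 322.29925537109375), 89.2510757446289)
(423, 0, 103, 59) ((474.0, 29.0), (58.0, 102.0), 90.0)
0.1
```

View pics/w.png

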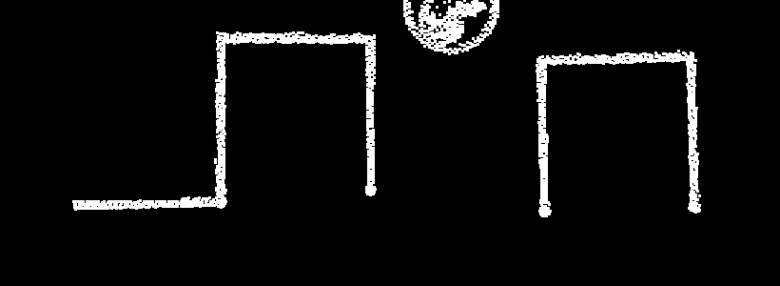

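The wall map shows the gated stall at columns 221–371 with the gate to its left at row 205, and the plain stall at columns 541–693.

```bash
python3 - <<'E'
from h import *
w=np.load("walls.npy")
def box(n,y0,y1,x0,x1):
    q=w[(w[:,1]>y0)&(w[:,1]<y1)&(w[:,0]>x0)&(w[:,0]<x1)][:,:2]
    vx,vy,cx,cy=cv2.fitLine(q.astype(np.float32),cv2.DIST_HUBER,0,.01,.01).ravel()
    print(n,"mid",cx.round(1),cy.round(1),"dir",np.degrees(np.arctan2(vy,vx)).round(2),"x",q[:,0].min().round(),q[:,0].max().round(),"y",q[:,1].min().round(),q[:,1].max().round())
box("G left",230,265,575,700);box("G right",75,105,575,700);box("G back",100,235,700,740)
box("P left",-105,-75,560,680);box("P right",-265,-235,560,680);box("P back",-235,-105,680,715)
box("gate",260,420,520,570);box("postGR",75,105,540,575);box("postPL",-105,-75,525,552);box("postPR",-265,-235,525,552)
E
```

```text
G left mid 637.0 247.2 dir -0.08 x 576.0 700.0 y 244.0 253.0
G right mid 631.6 90.7 dir 0.64 x 575.0 700.0 y 86.0 94.0
G back mid 718.2 167.3 dir 89.56 x 715.0 726.0 y 102.0 234.0
P left mid 618.9 -90.5 dir 1.29 x 560.0 679.0 y -95.0 -85.0
P right mid 619.8 -247.4 dir 1.71 x 561.0 679.0 y -254.0 -243.0
P back mid 697.5 -168.2 dir -88.1 x 693.0 706.0 y -235.0 -106.0
gate mid 545.5 333.1 dir -88.69 x 541.0 552.0 y 261.0 403.0
postGR mid 563.5 89.9 dir 0.96 x 556.0 573.0 y 85.0 95.0
postPL mid 540.4 -92.2 dir 3.05 x 533.0 550.0 y -99.0 -88.0
postPR mid 543.7 -249.2 dir 22.29 x 538.0 551.0 y -255.0 -244.0
```

```bash
cat > plan.py <<'E'
# usage: plan.py g x y z yaw n [x y z yaw n ...]  (world targets from the pose as measured, or P0 env)
import sys,os
from h import *
a=list(map(float,sys.argv[1:]));g=a[0];w=np.array(a[1:]).reshape(-1,5)
s=sense();p=np.array(s["tool_pos"]);r=s["tcp_rot"];y=r[2]
print("t",round(s["time"],2),"pos",p.round(1),"rot",np.round(r,1),"F",np.round(s["ft_force"],1),"gap",round(s["finger_gap"],1),"grip",round(s["grip_force"],1))
rows=[]
for *t,yt,n in w:
    t=np.array(t);n=int(n);d=(t-p)/n;dy=((yt-y+180)%360-180)/n
    if np.linalg.norm(d)>41 or abs(dy)>7.1:print("TOO FAST",np.linalg.norm(d),dy)
    for i in range(n):
        c=np.radians(y);rows.append("%.4f %.4f %.4f %.4f %g"%((d[0]*np.cos(c)+d[1]*np.sin(c))/300,(d[0]*np.sin(c)-d[1]*np.cos(c))/300,-d[2]/300,-np.radians(dy)/2,g));y+=dy
    p=t
for i in range(0,len(rows),5):print("; ".join(rows[i:i+5]))
E
python3 plan.py 0.435 490.2 267.4 60 96.2 16
```

```text
t 0.1 pos [132.4 584.7 209.6] rot [-179.9   -0.   167.2] F [-0.   0.3  0.4] gap 85.0 grip 0.0
-0.0873 -0.0480 0.0312 0.0387 0.435; -0.0908 -0.0411 0.0312 0.0387 0.435; -0.0937 -0.0339 0.0312 0.0387 0.435; -0.0960 -0.0266 0.0312 0.0387 0.435; -0.0978 -0.0191 0.0312 0.0387 0.435
-0.0990 -0.0115 0.0312 0.0387 0.435; -0.0996 -0.0038 0.0312 0.0387 0.435; -0.0995 0.0040 0.0312 0.0387 0.435; -0.0989 0.0117 0.0312 0.0387 0.435; -0.0977 0.0193 0.0312 0.0387 0.435
-0.0960 0.0268 0.0312 0.0387 0.435; -0.0936 0.0341 0.0312 0.0387 0.435; -0.0907 0.0413 0.0312 0.0387 0.435; -0.0872 0.0482 0.0312 0.0387 0.435; -0.0832 0.0548 0.0312 0.0387 0.435
-0.0787 0.0611 0.0312 0.0387 0.435
```

>>> apply_moves(series="-0.087 -0.048 0.031 0.039 0.435; -0.091 -0.041 0.031 0.039 0.435; -0.094 -0.034 0.031 0.039 0.435; -0.096 -0.027 0.031 0.039 0.435; -0.098 -0.019 0.031 0.039 0.435", squeeze=25)

```text
time: 0.52
tool_pos: [244.9, 484.5, 163.1]
tcp_rot: [-180.0, 0.0, 144.7]
ft_force: [0.2, 0.4, 0.2]
finger_gap: 25.7
grip_force: 0.0
```

>>> apply_moves(series="-0.099 -0.012 0.031 0.039 0.435; -0.1 -0.004 0.031 0.039 0.435; -0.1 0.004 0.031 0.039 0.435; -0.099 0.012 0.031 0.039 0.435; -0.098 0.019 0.031 0.039 0.435")

```text
time: 0.93
tool_pos: [356.6, 384.5, 116.7]
tcp_rot: [-180.0, 0.0, 122.3]
ft_force: [0.2, 0.7, 0.4]
finger_gap: 24.4
grip_force: 0.0
```

>>> apply_moves(series="-0.096 0.027 0.031 0.039 0.435; -0.094 0.034 0.031 0.039 0.435; -0.091 0.041 0.031 0.039 0.435; -0.087 0.048 0.031 0.039 0.435; -0.083 0.055 0.031 0.039 0.435")

```text
time: 1.35
tool_pos: [467.8, 284.5, 70.1]
tcp_rot: [-180.0, 0.0, 100.0]
ft_force: [0.9, 0.2, -0.1]
finger_gap: 24.1
grip_force: 0.0
```

>>> apply_moves(series="-0.079 0.061 0.031 0.039 0.435; 0 0 0 0 0.435; 0 0 0 0 0.435")

```text
time: 1.6
tool_pos: [489.4, 264.2, 60.5]
tcp_rot: [-179.9, 0.0, 95.6]
ft_force: [-0.0, -1.2, -0.1]
finger_gap: 24.1
grip_force: 0.0
```

```bash
python3 plan.py 0.435 490.2 267.4 4 96.2 5; python3 - <<'E'
from h import *
s=snapshot("wrist");cv2.imwrite("pics/wr1.png",s["frame"]);print(s["tool_from_camera"].round(3).tolist(),s["intrinsics"].tolist())
E
```

```text
t 1.6 pos [489.4 264.2  60.5] rot [-179.9    0.    95.6] F [-0.  -1.2 -0.1] gap 24.1 grip 0.0
0.0021 0.0007 0.0376 -0.0011 0.435; 0.0021 0.0007 0.0376 -0.0011 0.435; 0.0021 0.0007 0.0376 -0.0011 0.435; 0.0021 0.0007 0.0376 -0.0011 0.435; 0.0020 0.0007 0.0376 -0.0011 0.435
[[0.001, -0.953, -0.304, 77.556], [1.0, 0.001, -0.0, -0.01], [0.001, -0.304, 0.953, -163.358], [0.0, 0.0, 0.0, 1.0]] [[309.70691628693146, 0.0, 319.6728279759095], [0.0, 309.70691628693146, 197.2675392079334], [0.0, 0.0, 1.0]]
```

View pics/wr1.png

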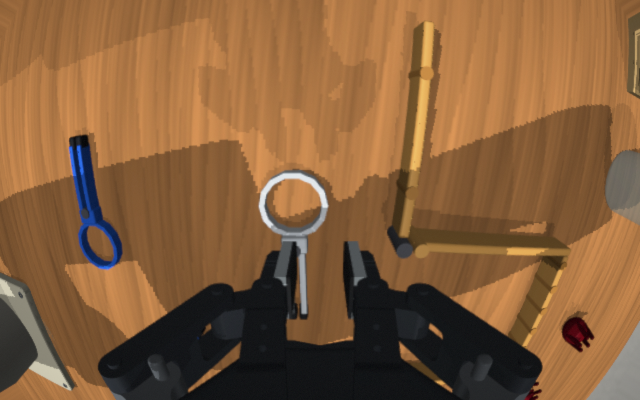

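The wrist view shows the left tongs' loop at (294,203), its arms passing under the fingers. I'll convert it to world coordinates to check.

```bash
cat > wr.py <<'E'
from h import *
from scipy.spatial.transform import Rotation as Rn
def loops(z=10):
    st=sense();s=snapshot("wrist");f=s["frame"].astype(int)
    m=(((f.max(2)-f.min(2))<40)&(f.min(2)>100)).astype(np.uint8);m=cv2.morphologyEx(m,cv2.MORPH_CLOSE,np.ones((3,3),np.uint8))
    cs,hi=cv2.findContours(m,cv2.RETR_CCOMP,cv2.CHAIN_APPROX_NONE)
    R=Rn.from_euler("xyz",st["tcp_rot"],degrees=True).as_matrix();T=s["tool_from_camera"];K=s["intrinsics"]
    def pt(u,v,z):
        a,b=u-K[0,2],v-K[1,2];r=np.hypot(a,b);t=r/K[0,0]
        d=np.array([a/r*np.sin(t),b/r*np.sin(t),np.cos(t)])
        o=R@T[:3,3]+st["tool_pos"];d=R@T[:3,:3]@d;return o+d*(z-o[2])/d[2]
    for i,c in enumerate(cs):
        if hi[0][i][3]>=0 and cv2.contourArea(c)>150:
            P=np.array([pt(u,v,z)[:2] for u,v in c[:,0]],np.float32);e=cv2.fitEllipse(P)
            if 32<min(e[1]) and max(e[1])<52: print("loop px",c[:,0].mean(0).round(),"world",np.round(e[0],1),"diam",np.round(e[1],1))
    return s,pt
if __name__=="__main__":
    import sys
    loops()
    if len(sys.argv)>1: pass
E
python3 wr.py
```

```text
loop px [293. 206.] world [469.2 265. ] diam [42.  42.5]
```

>>> apply_moves(series="0.005 0.004 0.03 -0.004 0.435; 0.005 0.004 0.05 0 0.435; 0 0 0.05 0 0.435; 0 0 0.04 0 0.435; 0 0 0.018 0 0.435")

```text
time: 2.12
tool_pos: [489.5, 269.3, 3.0]
tcp_rot: [-179.8, 0.0, 96.3]
ft_force: [-0.2, -0.2, -1.1]
finger_gap: 24.0
grip_force: 0.0
```

>>> apply_moves(series="0 0 0 0 0.435; 0 0 0 0 1; 0 0 0 0 1; 0 0 0 0 1")

```text
time: 2.45
tool_pos: [492.3, 269.4, 6.4]
tcp_rot: [179.9, -0.0, 96.2]
ft_force: [1.2, -0.1, -0.3]
finger_gap: 0.2
grip_force: 0.0
```

```bash
python3 - <<'E'
from wr import *
for i in range(3):
    s=sense();print(s["tool_pos"].round(1) if hasattr(s["tool_pos"],'round') else s["tool_pos"],s["finger_gap"],s["grip_force"],s["ft_force"]);
    if i<2: a=snapshot("wrist")
loops()
cv2.imwrite("pics/wr2.png",a["frame"][120:380,150:500])
E
```

```text
[492.3 269.4   6.4] 0.22125302135335737 0.0 [ 1.19185731 -0.08123827 -0.26939927]
[492.2 269.4   6.3] -0.10378141470860694 0.0 [ 0.14071833 -0.86214333 -0.15419505]
[492.2 269.3   6.2] -0.055666940728441736 0.0 [ 0.2109205  -0.2879644  -0.42059039]
```

View pics/wr2.png

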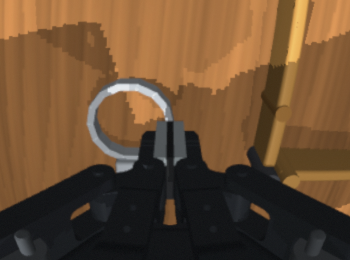

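The crop shows the fingers shut beside or over the rim at (165,140), with no grip. I'll raise the tool and measure again.

>>> apply_moves(series="0 0 -0.06 0 1; 0 0 -0.1 0 1; 0 0 0 0 0.435; 0 0 0 0 0.435; 0 0 0 0 0.435")

```text
time: 3.02
tool_pos: [491.7, 269.1, 53.6]
tcp_rot: [180.0, -0.0, 96.2]
ft_force: [-0.1, -0.3, 0.4]
finger_gap: 23.8
grip_force: 0.0
```

```bash
python3 wr.py; python3 plan.py 0 500 300 50 90 10|head -1
```

```text
t 3.07 pos [491.  268.8  52.7] rot [-180.     0.    96.2] F [-0.2 -1.4  0.1] gap 24.4 grip 0.0
```

```bash
cat >> wr.py <<'E'
def top(roi=(200,196,450,250)):
    from det import tongs
    s=snapshot("top");o,k=tongs(s,roi)
    for c,b in o:
        if b is None or len(b)<8: print("nohole",cv2.boundingRect(c));continue
        h=ray(s,*cv2.fitEllipse(b)[0],10)[:2];q=np.zeros_like(k);cv2.drawContours(q,[c],-1,1,-1);v,u=np.nonzero(q)
        r=np.array([ray(s,a,d,10)[:2] for a,d in zip(u,v)])-h;t=r[np.linalg.norm(r,axis=1)>35]
        print("top loop",h.round(1),"diam",np.round(cv2.fitEllipse(b)[1],1),"tail",np.degrees(np.arctan2(t[:,1],t[:,0])).mean().round(1),"n",len(t))
E
python3 - <<'E'
from wr import *
top()
st=sense();s=snapshot("wrist");f=s["frame"].astype(int)
m=(((f.max(2)-f.min(2))<40)&(f.min(2)>90)).astype(np.uint8)
cs,hi=cv2.findContours(m,cv2.RETR_CCOMP,cv2.CHAIN_APPROX_NONE)
for i,c in enumerate(cs):
    if cv2.contourArea(c)>100: print(cv2.boundingRect(c),cv2.contourArea(c),hi[0][i][3])
E
```

```text
top loop [ 456.3 -144.7] diam [16.  16.6] tail -101.1 n 181
top loop [465.4  30.3] diam [16.2 16.4] tail -99.0 n 136
nohole (237, 211, 34, 14)
nohole (200, 196, 40, 54)
(589, 327, 51, 73) 1674.0 -1
(0, 283, 68, 110) 1626.0 -1
(254, 179, 72, 145) 1515.5 -1
(609, 163, 31, 70) 1540.5 -1
```

```bash
sed -i 's/f.min(2)>100)/f.min(2)>TH)/; s/def loops(z=10):/TH=75\ndef loops(z=10):/' wr.py; python3 - <<'E'
import wr
for t in (60,75,85):
    wr.TH=t; print(t); s,pt=wr.loops()
cv=wr.cv2
f=s["frame"].astype(int);print(f[179:235:4,290].tolist())
c=f[120:340,180:420].astype('uint8');cv.imwrite("pics/wr3.png",cv.resize(c,None,fx=2,fy=2))
E
```

```text
60
loop px [290. 211.] world [469.5 267.3] diam [38.  40.4]
75
loop px [290. 212.] world [469.3 267. ] diam [38.2 41.4]
85
loop px [290. 213.] world [469.3 266.1] diam [40.1 42.3]
[[93, 90, 89], [232, 229, 225], [131, 161, 198], [73, 125, 182], [74, 126, 185], [74, 127, 186], [76, 130, 190], [80, 137, 200], [81, 138, 200], [81, 137, 200], [80, 137, 199], [54, 93, 135], [54, 91, 133], [44, 76, 112]]
```

View pics/wr3.png

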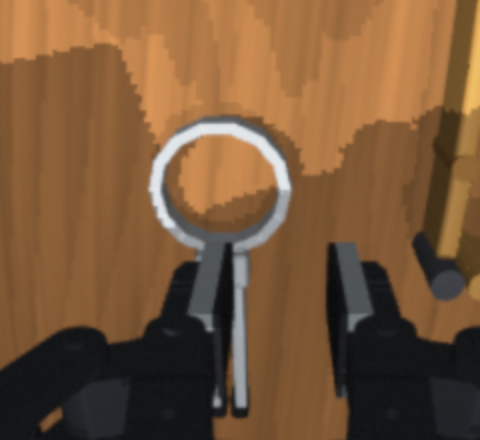

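The crop shows the ring at (220,185), undisturbed, with the gap centred on its right rim. The fingertips were too high, so I'll retry lower with a narrower gap.

>>> apply_moves(series="0 0.002 0.03 0 0.576; 0 0.002 0.05 0 0.576; 0 0 0.05 0 0.576; 0 0 0.033 0 0.576; 0 0 0.005 0 0.576")

```text
time: 3.73
tool_pos: [490.5, 268.2, -0.3]
tcp_rot: [-179.7, 0.1, 96.2]
ft_force: [-0.3, 0.5, 0.4]
finger_gap: 18.4
grip_force: 0.0
```

>>> apply_moves(series="0 0 0 0 0.576; 0 0 0 0 0.576; 0 0 0 0 0.576")

```text
time: 3.98
tool_pos: [493.4, 269.5, 3.8]
tcp_rot: [179.9, -0.0, 96.2]
ft_force: [-0.4, 0.5, 0.2]
finger_gap: 18.2
grip_force: 0.0
```

>>> apply_moves(series="0 0 0.007 0 0.576; 0 0 0 0 0.576; 0 0 0 0 1; 0 0 0 0 1; 0 0 0 0 1")

```text
time: 4.4
tool_pos: [492.7, 269.2, 1.0]
tcp_rot: [180.0, -0.0, 96.2]
ft_force: [0.3, 0.6, 0.0]
finger_gap: 0.2
grip_force: 0.0
```

```bash
python3 - <<'E'
import wr
for t in (60,75,85,100):
    wr.TH=t; print(t); s,pt=wr.loops()
f=s["frame"]
c=f[160:300,220:420];wr.cv2.imwrite("pics/wr4.png",wr.cv2.resize(c,None,fx=4,fy=4))
E
```

```text
60
75
85
100
```

View pics/wr4.png

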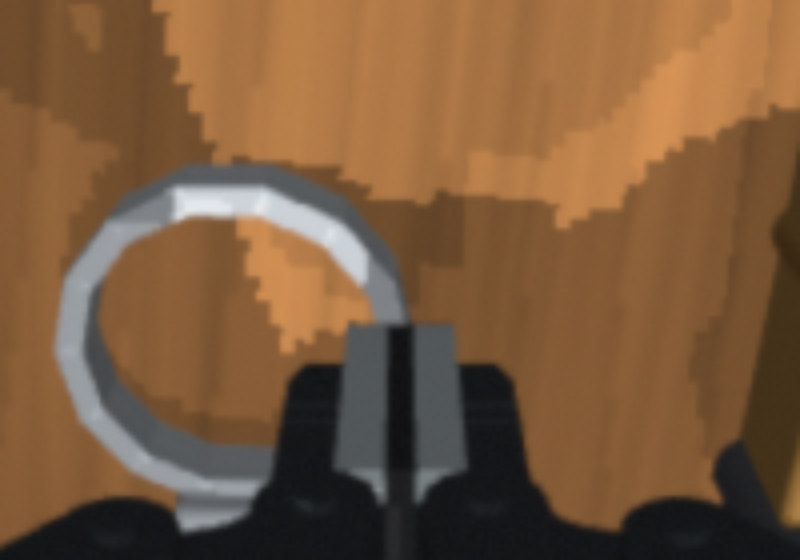

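The crop shows the rim running into the slot between the pads at (400,325), yet the gap reads 0. I'll test by towing 20 mm.

>>> apply_moves(series="0.02 0 0 0 1; 0.03 0 0 0 1; 0.02 0 0 0 1; 0 0 0 0 1; 0 0 0 0 1")

```text
time: 5.02
tool_pos: [490.2, 290.7, 0.8]
tcp_rot: [180.0, 0.0, 96.3]
ft_force: [0.1, 0.6, 0.3]
finger_gap: 0.2
grip_force: 0.0
```

```bash
python3 - <<'E'
from wr import *
st=sense();print(st["tool_pos"],st["finger_gap"],st["grip_force"],st["ft_force"])
s=snapshot("wrist");f=s["frame"].astype(int)
m=(((f.max(2)-f.min(2))<40)&(f.min(2)>75)).astype(np.uint8)
m[300:]=0;m[:,:200]=0;m[:,420:]=0
for c in cv2.findContours(m,0,2)[0]:
    if cv2.contourArea(c)>60: print(cv2.boundingRect(c),cv2.contourArea(c))
E
```

```text
[490.21970909 290.70357805   0.75825102] 0.1676525955202925 0.0 [0.07594483 0.58035359 0.29193015]
(324, 242, 12, 43) 335.0
(238, 236, 79, 50) 1268.5
```

>>> apply_moves(series="0 0 -0.03 0 1; -0.036 -0.039 0 0 1; -0.036 -0.039 0 0 1; 0 0 0.03 0 1; 0 0 0 0 1")

```text
time: 5.48
tool_pos: [468.7, 265.3, -0.1]
tcp_rot: [-179.9, 0.0, 96.1]
ft_force: [-0.2, -0.1, -0.7]
finger_gap: 0.0
grip_force: 0.0
```

>>> apply_moves(series="0 0 0.01 0 1; 0 0 0 0 1; 0 0 0 0 1")

```text
time: 5.73
tool_pos: [469.8, 266.3, -2.2]
tcp_rot: [-180.0, -0.0, 96.2]
ft_force: [0.3, 0.3, 0.4]
finger_gap: -0.1
grip_force: 0.0
```

>>> apply_moves(series="0 0 0.01 0 1; 0 0 0 0 1; 0 0 0 0 1")

```text
time: 5.98
tool_pos: [469.4, 266.1, -5.4]
tcp_rot: [-180.0, 0.0, 96.2]
ft_force: [0.0, 0.3, 0.1]
finger_gap: 0.3
grip_force: 0.0
```

No table contact at TCP −5, so the fingertips really sit higher than the TCP reading suggests. I'll continue down stepwise.

>>> apply_moves(series="0 0 0.013 0 1; 0 0 0 0 1; 0 0 0 0 1")

```text
time: 6.23
tool_pos: [469.1, 265.9, -9.5]
tcp_rot: [-180.0, 0.0, 96.2]
ft_force: [-0.2, 0.6, 0.1]
finger_gap: -0.3
grip_force: 0.0
```

>>> apply_moves(series="0 0 0.01 0 1; 0 0 0 0 1; 0 0 0 0 1")

```text
time: 6.48
tool_pos: [469.2, 265.9, -12.3]
tcp_rot: [-180.0, 0.0, 96.2]
ft_force: [-0.3, -0.3, -0.1]
finger_gap: -0.2
grip_force: 0.0
```

>>> apply_moves(series="0 0 0.007 0 1; 0 0 0 0 1; 0 0 0 0 1")

```text
time: 6.73
tool_pos: [469.3, 265.9, -14.4]
tcp_rot: [-180.0, 0.0, 96.2]
ft_force: [1.2, -1.3, 0.1]
finger_gap: 0.0
grip_force: 0.0
```

>>> apply_moves(series="0 0 0.008 0 1; 0 0 0 0 1; 0 0 0 0 1")

```text
time: 6.98
tool_pos: [469.3, 265.9, -16.8]
tcp_rot: [-180.0, 0.0, 96.2]
ft_force: [0.7, -0.4, -0.8]
finger_gap: -0.0
grip_force: 0.0
```

>>> apply_moves(series="0 0 0.007 0 1; 0 0 0 0 1; 0 0 0 0 1")

```text
time: 7.23
tool_pos: [469.3, 265.9, -18.9]
tcp_rot: [-180.0, 0.0, 96.2]
ft_force: [0.3, 0.3, -0.8]
finger_gap: 0.1
grip_force: 0.0
```

>>> apply_moves(series="0 0 0.005 0 1; 0 0 0 0 1; 0 0 0 0 1")

```text
time: 7.48
tool_pos: [469.4, 266.0, -20.3]
tcp_rot: [-180.0, 0.0, 96.2]
ft_force: [0.4, -0.4, 0.6]
finger_gap: 0.2
grip_force: 0.0
```

>>> apply_moves(series="0 0 0.005 0 1; 0 0 0 0 1; 0 0 0 0 1")

```text
time: 7.73
tool_pos: [469.7, 266.1, -20.7]
tcp_rot: [180.0, 0.0, 96.2]
ft_force: [-3.5, -3.2, 10.6]
finger_gap: 0.4
grip_force: 5.0
```

The fingertips touch the table at reading −20.5. I'll grip the rim at reading −18.

>>> apply_moves(series="0 0 -0.06 0 1; 0.001 0.038 0 0 0.435; 0 0.038 0 0 0.435; 0 0 0 0 0.435; 0 0 0.025 0 0.435")

```text
time: 8.15
tool_pos: [493.5, 269.3, -9.9]
tcp_rot: [179.9, -0.0, 96.2]
ft_force: [0.3, -0.0, 0.6]
finger_gap: 24.2
grip_force: 0.0
```

>>> apply_moves(series="0 0 0.025 0 0.435; 0 0 0 0 0.435; 0 0 0 0 1; 0 0 0 0 1; 0 0 0 0 1")

```text
time: 8.57
tool_pos: [491.2, 268.5, -19.4]
tcp_rot: [-179.9, 0.0, 96.2]
ft_force: [-0.8, 0.3, -1.1]
finger_gap: 5.3
grip_force: 23.9
```

Gripped (gap 5.3, 24 N). Now I'll slide it.

```bash
python3 plan.py 1 488 190 -18 0 16 585 190 -18 0 6 675 190 -18 0 9
```

```text
t 8.57 pos [491.2 268.5 -19.4] rot [-179.9    0.    96.2] F [-0.8  0.3 -1.1] gap 5.3 grip 23.9
-0.0162 -0.0024 -0.0003 0.0525 1; -0.0164 -0.0007 -0.0003 0.0525 1; -0.0163 0.0010 -0.0003 0.0525 1; -0.0161 0.0027 -0.0003 0.0525 1; -0.0158 0.0044 -0.0003 0.0525 1
-0.0152 0.0060 -0.0003 0.0525 1; -0.0145 0.0076 -0.0003 0.0525 1; -0.0136 0.0091 -0.0003 0.0525 1; -0.0126 0.0104 -0.0003 0.0525 1; -0.0114 0.0117 -0.0003 0.0525 1
-0.0102 0.0128 -0.0003 0.0525 1; -0.0088 0.0138 -0.0003 0.0525 1; -0.0073 0.0147 -0.0003 0.0525 1; -0.0057 0.0153 -0.0003 0.0525 1; -0.0040 0.0159 -0.0003 0.0525 1
-0.0024 0.0162 -0.0003 0.0525 1; 0.0539 -0.0000 -0.0000 -0.0000 1; 0.0539 -0.0000 -0.0000 -0.0000 1; 0.0539 -0.0000 -0.0000 -0.0000 1; 0.0539 -0.0000 -0.0000 -0.0000 1
0.0539 -0.0000 -0.0000 -0.0000 1; 0.0539 -0.0000 -0.0000 -0.0000 1; 0.0333 -0.0000 -0.0000 -0.0000 1; 0.0333 -0.0000 -0.0000 -0.0000 1; 0.0333 -0.0000 -0.0000 -0.0000 1
0.0333 -0.0000 -0.0000 -0.0000 1; 0.0333 -0.0000 -0.0000 -0.0000 1; 0.0333 -0.0000 -0.0000 -0.0000 1; 0.0333 -0.0000 -0.0000 -0.0000 1; 0.0333 -0.0000 -0.0000 -0.0000 1
0.0333 -0.0000 -0.0000 -0.0000 1
```

>>> apply_moves(series="-0.016 -0.002 0 0.052 1; -0.016 -0.001 0 0.052 1; -0.016 0.001 0 0.052 1; -0.016 0.003 0 0.052 1; -0.016 0.004 0 0.052 1")

```text
time: 8.98
tool_pos: [490.7, 244.2, -19.0]
tcp_rot: [-180.0, 0.0, 66.1]
ft_force: [-0.2, -0.7, -0.6]
finger_gap: 5.0
grip_force: 24.0
```

>>> apply_moves(series="-0.015 0.006 0 0.052 1; -0.015 0.008 0 0.052 1; -0.014 0.009 0 0.052 1; -0.013 0.01 0 0.052 1; -0.011 0.012 0 0.052 1")

```text
time: 9.4
tool_pos: [489.8, 219.5, -19.0]
tcp_rot: [-180.0, 0.0, 36.3]
ft_force: [0.1, 0.0, -0.3]
finger_gap: 5.3
grip_force: 24.0
```

>>> apply_moves(series="-0.01 0.013 0 0.053 1; -0.009 0.014 0 0.053 1; -0.007 0.015 0 0.053 1; -0.006 0.015 0 0.053 1; -0.004 0.016 0 0.053 1")

```text
time: 9.82
tool_pos: [489.1, 194.8, -18.9]
tcp_rot: [180.0, 0.0, 5.9]
ft_force: [0.9, -0.4, -0.9]
finger_gap: 5.3
grip_force: 24.0
```

>>> apply_moves(series="-0.002 0.016 0 0.053 1; 0 0 0 0 1; 0 0 0 0 1")

```text
time: 10.07
tool_pos: [489.2, 190.2, -18.8]
tcp_rot: [180.0, 0.0, 0.3]
ft_force: [0.3, -0.2, -1.0]
finger_gap: 4.8
grip_force: 24.0
```

```bash
python3 plan.py 1 600 190 -18 0 6 675 190 -18 0 8; python3 - <<'E'
from wr import *
top((200,150,320,260))
E
```

```text
t 10.07 pos [489.2 190.2 -18.8] rot [180.    0.    0.3] F [ 0.3 -0.2 -1. ] gap 4.8 grip 24.0
0.0616 0.0005 -0.0005 0.0005 1; 0.0616 0.0004 -0.0005 0.0005 1; 0.0616 0.0003 -0.0005 0.0005 1; 0.0616 0.0003 -0.0005 0.0005 1; 0.0616 0.0002 -0.0005 0.0005 1
0.0616 0.0002 -0.0005 0.0005 1; 0.0312 -0.0000 -0.0000 -0.0000 1; 0.0312 -0.0000 -0.0000 -0.0000 1; 0.0312 -0.0000 -0.0000 -0.0000 1; 0.0312 -0.0000 -0.0000 -0.0000 1
0.0312 -0.0000 -0.0000 -0.0000 1; 0.0312 -0.0000 -0.0000 -0.0000 1; 0.0312 -0.0000 -0.0000 -0.0000 1; 0.0312 -0.0000 -0.0000 -0.0000 1
nohole (200, 155, 85, 105)
```

>>> apply_moves(series="0.04 0 0 0 1; 0.062 0 0 0 1; 0.062 0 0 0 1; 0.062 0 0 0 1; 0.062 0 0 0 1")

```text
time: 10.53
tool_pos: [576.6, 191.0, -18.8]
tcp_rot: [-180.0, 0.0, 0.4]
ft_force: [-0.4, 0.3, -0.8]
finger_gap: 4.9
grip_force: 24.0
```

>>> apply_moves(series="0.062 0 0 0 1; 0.062 0 0 0 1; 0.062 0 0 0 1; 0.062 0 0 0 1; 0.044 0 0 0 1")

```text
time: 10.95
tool_pos: [664.8, 191.1, -18.9]
tcp_rot: [-180.0, -0.0, 0.4]
ft_force: [0.7, -1.0, -0.3]
finger_gap: 5.3
grip_force: 24.0
```

>>> apply_moves(series="0.035 0 0 0 1; 0 0 0 0 1; 0 0 0 0 0.5; 0 0 0 0 0.5; 0 0 0 0 0.5")

```text
time: 11.37
tool_pos: [673.1, 191.1, -18.9]
tcp_rot: [180.0, 0.0, 0.2]
ft_force: [0.2, 0.1, 0.2]
finger_gap: 21.4
grip_force: 0.0
```

>>> apply_moves(series="0 0 -0.05 0 0.5; 0 0 -0.1 0 0.5; 0 0 -0.12 0 0.5; 0 0 0 0 0.5")

```text
time: 11.7
tool_pos: [678.9, 192.1, 73.1]
tcp_rot: [-179.9, -0.7, 0.2]
ft_force: [1.9, 1.1, 2.5]
finger_gap: 21.2
grip_force: 0.0
```

```bash
python3 - <<'E'
from wr import *
TH=75
loops();
E
python3 plan.py 0.435 433.7 -140.3 20 78.9 15
```

```text
loop px [560. 352.] world [ 461.7 -146.3] diam [33.  44.4]
loop px [293. 207.] world [676.6 212.4] diam [39.  41.7]
t 11.75 pos [678.1 191.9  70.4] rot [-179.9   -0.6    0.2] F [0.5 0.4 1. ] gap 21.4 grip 0.0
-0.0546 0.0736 0.0112 -0.0458 0.435; -0.0611 0.0683 0.0112 -0.0458 0.435; -0.0671 0.0625 0.0112 -0.0458 0.435; -0.0725 0.0561 0.0112 -0.0458 0.435; -0.0773 0.0492 0.0112 -0.0458 0.435
-0.0815 0.0419 0.0112 -0.0458 0.435; -0.0850 0.0343 0.0112 -0.0458 0.435; -0.0878 0.0264 0.0112 -0.0458 0.435; -0.0898 0.0182 0.0112 -0.0458 0.435; -0.0911 0.0100 0.0112 -0.0458 0.435
-0.0916 0.0016 0.0112 -0.0458 0.435; -0.0914 -0.0068 0.0112 -0.0458 0.435; -0.0904 -0.0151 0.0112 -0.0458 0.435; -0.0886 -0.0233 0.0112 -0.0458 0.435; -0.0861 -0.0313 0.0112 -0.0458 0.435
```

Left tongs are in the gated stall (loop about 676,212). Next are the right tongs, to be parked aside.

>>> apply_moves(series="-0.055 0.074 0.006 -0.046 0.435; -0.061 0.068 0.006 -0.046 0.435; -0.067 0.062 0.006 -0.046 0.435; -0.073 0.056 0.006 -0.046 0.435; -0.077 0.049 0.006 -0.046 0.435")

```text
time: 12.17
tool_pos: [590.9, 79.5, 53.5]
tcp_rot: [180.0, 0.0, 26.8]
ft_force: [-0.2, -1.2, 0.4]
finger_gap: 23.9
grip_force: 0.0
```

>>> apply_moves(series="-0.082 0.042 0.01 -0.046 0.435; -0.085 0.034 0.01 -0.046 0.435; -0.088 0.026 0.01 -0.046 0.435; -0.09 0.018 0.01 -0.046 0.435; -0.091 0.01 0.01 -0.046 0.435")

```text
time: 12.58
tool_pos: [509.5, -31.3, 38.5]
tcp_rot: [180.0, -0.0, 53.2]
ft_force: [0.6, 0.7, 0.1]
finger_gap: 24.0
grip_force: 0.0
```

>>> apply_moves(series="-0.092 0.002 0.01 -0.046 0.435; -0.091 -0.007 0.01 -0.046 0.435; -0.09 -0.015 0.01 -0.046 0.435; -0.089 -0.023 0.01 -0.046 0.435; -0.086 -0.031 0.01 -0.046 0.435")

```text
time: 13.0
tool_pos: [428.9, -142.4, 23.5]
tcp_rot: [180.0, 0.0, 79.5]
ft_force: [0.3, -0.2, 0.9]
finger_gap: 24.2
grip_force: 0.0
```

>>> apply_moves(series="0 0 0 0 0.435; 0 0 0 0 0.435; 0 0 0 0 0.435")

```text
time: 13.25
tool_pos: [430.2, -141.6, 23.7]
tcp_rot: [180.0, -0.0, 79.1]
ft_force: [-0.0, 1.0, 0.6]
finger_gap: 24.3
grip_force: 0.0
```

```bash
python3 - <<'E'
import wr
for t in (70,85,100): wr.TH=t;print(t);wr.loops()
E
python3 plan.py 0.435 433.7 -140.3 -18 78.9 5
```

```text
70
85
100
t 13.4 pos [ 430.6 -141.1   23.6] rot [180.   -0.   79.3] F [-0.5 -0.2  0.5] gap 24.1 grip 0.0
0.0009 0.0019 0.0277 0.0006 0.435; 0.0009 0.0019 0.0277 0.0006 0.435; 0.0009 0.0019 0.0277 0.0006 0.435; 0.0009 0.0019 0.0277 0.0006 0.435; 0.0009 0.0019 0.0277 0.0006 0.435
```

>>> apply_moves(series="0.003 0.007 0.02 0 0.435; 0.002 0.007 0.04 0 0.435; 0 0 0.04 0 0.435; 0 0 0.028 0 0.435; 0 0 0.01 0 0.435")

```text
time: 13.82
tool_pos: [433.4, -140.1, -20.0]
tcp_rot: [-179.8, -0.0, 79.3]
ft_force: [-0.2, -0.2, -0.8]
finger_gap: 24.0
grip_force: 0.0
```

>>> apply_moves(series="0 0 0 0 0.435; 0 0 0 0 0.435; 0 0 0 0 1; 0 0 0 0 1; 0 0 0 0 1")

```text
time: 14.23
tool_pos: [435.0, -141.3, -17.4]
tcp_rot: [179.9, 0.0, 79.2]
ft_force: [0.4, 0.1, 0.9]
finger_gap: 5.0
grip_force: 23.1
```

>>> apply_moves(series="-0.03 0.006 0 0 1; -0.047 0.009 0 0 1; -0.06 0.011 0 0 1; -0.06 0.011 0 0 1; -0.06 0.011 0 0 1")

```text
time: 14.65
tool_pos: [434.6, -220.2, -17.4]
tcp_rot: [179.9, -0.0, 79.2]
ft_force: [-0.2, 2.8, 2.5]
finger_gap: 4.7
grip_force: 23.3
```

>>> apply_moves(series="-0.06 0.011 0 0 1; -0.047 0.009 0 0 1; -0.03 0.006 0 0 1; 0 0 0 0 1; 0 0 0 0 1")

```text
time: 15.07
tool_pos: [434.7, -262.5, -17.5]
tcp_rot: [179.9, 0.1, 79.2]
ft_force: [0.7, -3.5, 4.5]
finger_gap: 4.9
grip_force: 23.5
```

>>> apply_moves(series="0 0 0 0 0.435; 0 0 0 0 0.435; 0 0 0 0 0.435; 0 0 -0.08 0 0.435; 0 0 -0.1 0 0.435")

```text
time: 15.48
tool_pos: [431.4, -258.5, 33.1]
tcp_rot: [-179.6, -0.2, 79.3]
ft_force: [0.8, -0.6, 0.1]
finger_gap: 24.0
grip_force: 0.0
```

```bash
python3 - <<'E'
import wr
for t in (75,90): wr.TH=t;print(t);wr.loops()
E
python3 plan.py 0.435 488.4 30 35 88.5 9
```

```text
75
90
t 15.58 pos [ 437.  -262.8   40.4] rot [179.6   0.2  79.3] F [ 0.7 -0.8  0.4] gap 24.1 grip 0.0
0.1101 -0.0015 0.0020 -0.0089 0.435; 0.1101 0.0005 0.0020 -0.0089 0.435; 0.1101 0.0025 0.0020 -0.0089 0.435; 0.1100 0.0044 0.0020 -0.0089 0.435; 0.1099 0.0064 0.0020 -0.0089 0.435
0.1098 0.0084 0.0020 -0.0089 0.435; 0.1096 0.0103 0.0020 -0.0089 0.435; 0.1094 0.0123 0.0020 -0.0089 0.435; 0.1092 0.0142 0.0020 -0.0089 0.435
```

>>> apply_moves(series="0.11 -0.001 0.002 -0.009 0.435; 0.11 0 0.002 -0.009 0.435; 0.11 0.003 0.002 -0.009 0.435; 0.11 0.005 0.002 -0.009 0.435; 0.11 0.007 0.002 -0.009 0.435")

```text
time: 16.0
tool_pos: [462.8, -96.8, 32.3]
tcp_rot: [-180.0, -0.0, 84.4]
ft_force: [0.0, -0.2, 0.2]
finger_gap: 24.2
grip_force: 0.0
```

>>> apply_moves(series="0.11 0.009 0.002 -0.009 0.435; 0.11 0.011 0.002 -0.009 0.435; 0.11 0.013 0.002 -0.009 0.435; 0.109 0.014 0.002 -0.009 0.435; 0 0 0 0 0.435")

```text
time: 16.42
tool_pos: [486.5, 37.0, 30.0]
tcp_rot: [-180.0, -0.1, 88.8]
ft_force: [-0.1, 0.5, -0.0]
finger_gap: 24.1
grip_force: 0.0
```

>>> apply_moves(series="0 0 0 0 0.435; 0 0 0 0 0.435")

```text
time: 16.58
tool_pos: [486.1, 31.9, 29.9]
tcp_rot: [-179.9, 0.0, 88.6]
ft_force: [-0.4, -0.3, 0.1]
finger_gap: 24.1
grip_force: 0.0
```

```bash
python3 - <<'E'
import wr
for t in (65,75,90): wr.TH=t;print(t);wr.loops()
E
python3 plan.py 0.435 490 29.8 -18 88.5 5
```

```text
65
75
90
t 16.73 pos [486.4  30.7  30.3] rot [-180.     0.    88.4] F [-0.5 -0.1  1. ] gap 24.2 grip 0.0
-0.0005 0.0024 0.0322 -0.0001 0.435; -0.0005 0.0024 0.0322 -0.0001 0.435; -0.0005 0.0024 0.0322 -0.0001 0.435; -0.0005 0.0024 0.0322 -0.0001 0.435; -0.0005 0.0024 0.0322 -0.0001 0.435
```

>>> apply_moves(series="0 0.006 0.03 0 0.435; -0.003 0.006 0.045 0 0.435; 0 0 0.045 0 0.435; 0 0 0.03 0 0.435; 0 0 0.01 0 0.435")

```text
time: 17.15
tool_pos: [488.6, 30.0, -19.8]
tcp_rot: [-179.8, -0.0, 88.4]
ft_force: [-0.6, -0.2, -0.0]
finger_gap: 24.2
grip_force: 0.0
```

>>> apply_moves(series="0 0 0 0 0.435; 0 0 0 0 0.435; 0 0 0 0 1; 0 0 0 0 1; 0 0 0 0 1")

```text
time: 17.57
tool_pos: [491.0, 30.5, -16.7]
tcp_rot: [179.9, 0.0, 88.5]
ft_force: [-0.0, -0.6, -0.2]
finger_gap: 4.7
grip_force: 23.5
```

```bash
python3 plan.py 1 475 -192 -18 1.5 20 575 -190 -18 1.5 6 653 -188 -18 1.5 7; python3 -c "
from wr import *
top((295,190,450,260))"
```

```text
t 17.57 pos [491.   30.5 -16.7] rot [179.9   0.   88.5] F [-0.  -0.6 -0.2] gap 4.7 grip 23.5
-0.0371 -0.0017 0.0002 0.0380 1; -0.0372 0.0011 0.0002 0.0380 1; -0.0370 0.0039 0.0002 0.0380 1; -0.0366 0.0067 0.0002 0.0380 1; -0.0360 0.0095 0.0002 0.0380 1
-0.0351 0.0122 0.0002 0.0380 1; -0.0341 0.0148 0.0002 0.0380 1; -0.0329 0.0174 0.0002 0.0380 1; -0.0315 0.0198 0.0002 0.0380 1; -0.0299 0.0221 0.0002 0.0380 1
-0.0281 0.0243 0.0002 0.0380 1; -0.0262 0.0264 0.0002 0.0380 1; -0.0241 0.0283 0.0002 0.0380 1; -0.0219 0.0301 0.0002 0.0380 1; -0.0196 0.0316 0.0002 0.0380 1
-0.0171 0.0330 0.0002 0.0380 1; -0.0145 0.0342 0.0002 0.0380 1; -0.0119 0.0352 0.0002 0.0380 1; -0.0092 0.0360 0.0002 0.0380 1; -0.0064 0.0366 0.0002 0.0380 1
0.0556 0.0003 -0.0000 -0.0000 1; 0.0556 0.0003 -0.0000 -0.0000 1; 0.0556 0.0003 -0.0000 -0.0000 1; 0.0556 0.0003 -0.0000 -0.0000 1; 0.0556 0.0003 -0.0000 -0.0000 1
0.0556 0.0003 -0.0000 -0.0000 1; 0.0372 0.0000 -0.0000 -0.0000 1; 0.0372 0.0000 -0.0000 -0.0000 1; 0.0372 0.0000 -0.0000 -0.0000 1; 0.0372 0.0000 -0.0000 -0.0000 1
0.0372 0.0000 -0.0000 -0.0000 1; 0.0372 0.0000 -0.0000 -0.0000 1; 0.0372 0.0000 -0.0000 -0.0000 1
top loop [ 454.3 -265.5] diam [15.5 16.7] tail -116.0 n 1
nohole (295, 190, 67, 70)
```

>>> apply_moves(series="-0.037 -0.002 0 0.038 1; -0.037 0.001 0 0.038 1; -0.037 0.004 0 0.038 1; -0.037 0.007 0 0.038 1; -0.036 0.009 0 0.038 1")

```text
time: 18.03
tool_pos: [486.9, -25.3, -16.7]
tcp_rot: [179.9, -0.1, 66.5]
ft_force: [0.5, 2.1, 1.3]
finger_gap: 4.4
grip_force: 23.5
```

>>> apply_moves(series="-0.035 0.012 0 0.038 1; -0.034 0.015 0 0.038 1; -0.033 0.017 0 0.038 1; -0.032 0.02 0 0.038 1; -0.03 0.022 0 0.038 1")

```text
time: 18.45
tool_pos: [482.6, -81.1, -16.8]
tcp_rot: [179.9, -0.1, 44.8]
ft_force: [0.3, 2.0, 2.9]
finger_gap: 4.7
grip_force: 23.6
```

>>> apply_moves(series="-0.028 0.024 0 0.038 1; -0.026 0.026 0 0.038 1; -0.024 0.028 0 0.038 1; -0.022 0.03 0 0.038 1; -0.02 0.032 0 0.038 1")

```text
time: 18.87
tool_pos: [478.3, -136.5, -16.7]
tcp_rot: [180.0, -0.1, 23.0]
ft_force: [0.3, 1.6, 2.8]
finger_gap: 4.6
grip_force: 26.4
```

>>> apply_moves(series="-0.017 0.033 0 0.038 1; -0.014 0.034 0 0.038 1; -0.012 0.035 0 0.038 1; -0.009 0.036 0 0.038 1; -0.006 0.037 0 0.038 1")

```text
time: 19.28
tool_pos: [474.5, -192.0, -16.7]
tcp_rot: [-180.0, -0.1, 1.2]
ft_force: [-0.4, 3.0, 3.1]
finger_gap: 4.4
grip_force: 26.3
```

>>> apply_moves(series="0 0 0 0 1; 0 0 0 0 1")

```text
time: 19.45
tool_pos: [474.6, -192.7, -16.7]
tcp_rot: [179.9, -0.1, 1.5]
ft_force: [1.1, -2.3, 4.1]
finger_gap: 4.4
grip_force: 26.8
```

```bash
python3 plan.py 1 575 -190 -18 1.5 6 653 -188 -18 1.5 7; python3 -c "
from wr import *
s=snapshot('top');cv2.imwrite('pics/t5.png',cv2.resize(s['frame'][90:330,180:480],None,fx=2.6,fy=2.4))"
```

```text
t 19.45 pos [ 474.6 -192.7  -16.7] rot [ 1.799e+02 -1.000e-01  1.500e+00] F [ 1.1 -2.3  4.1] gap 4.4 grip 26.8
0.0558 -0.0000 0.0007 0.0000 1; 0.0558 -0.0000 0.0007 0.0000 1; 0.0558 -0.0000 0.0007 0.0000 1; 0.0558 -0.0000 0.0007 0.0000 1; 0.0558 -0.0000 0.0007 0.0000 1
0.0558 -0.0000 0.0007 0.0000 1; 0.0372 0.0000 -0.0000 -0.0000 1; 0.0372 0.0000 -0.0000 -0.0000 1; 0.0372 0.0000 -0.0000 -0.0000 1; 0.0372 0.0000 -0.0000 -0.0000 1
0.0372 0.0000 -0.0000 -0.0000 1; 0.0372 0.0000 -0.0000 -0.0000 1; 0.0372 0.0000 -0.0000 -0.0000 1
```

View pics/t5.png

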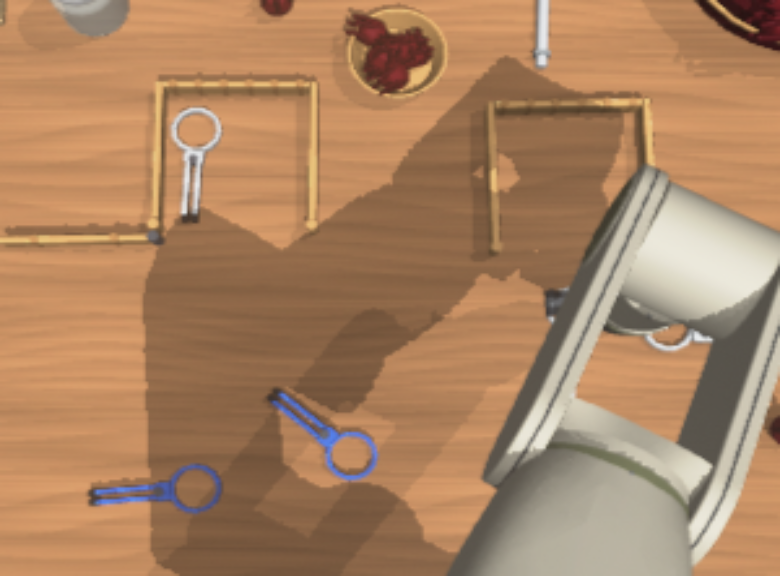

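The view shows the left tongs fully inside the gated stall, loop at (196,130) and jaws at (190,215). The parked pair's loop is at (670,330), and the held pair is hidden under the arm. I'll continue into the plain stall.

>>> apply_moves(series="0.03 0 0 0 1; 0.05 0 0 0 1; 0.056 0 0 0 1; 0.056 0 0 0 1; 0.056 0 0 0 1")

```text
time: 19.92
tool_pos: [548.2, -188.9, -17.0]
tcp_rot: [-180.0, 0.1, 1.6]
ft_force: [-8.2, 1.3, 13.0]
finger_gap: 4.6
grip_force: 27.0
```

>>> apply_moves(series="0.056 0 0 0 1; 0.056 0 0 0 1; 0.056 0 0 0 1; 0.056 0 0 0 1; 0.056 0 0 0 1")

```text
time: 20.33
tool_pos: [632.3, -186.6, -16.9]
tcp_rot: [-180.0, 0.1, 1.6]
ft_force: [-7.6, 0.6, 12.0]
finger_gap: 4.5
grip_force: 26.9
```

>>> apply_moves(series="0.04 0 0 0 1; 0.026 0 0 0 1; 0 0 0 0 1; 0 0 0 0 0.5; 0 0 0 0 0.5")

```text
time: 20.75
tool_pos: [651.6, -186.2, -18.1]
tcp_rot: [-180.0, 0.1, 1.5]
ft_force: [-0.6, 0.0, 0.1]
finger_gap: 21.4
grip_force: 0.0
```

>>> apply_moves(series="0 0 0 0 0.5; 0 0 -0.05 0 0.5; 0 0 -0.1 0 0.5; 0 0 -0.12 0 0.5; 0 0 0 0 0.435")

```text
time: 21.17
tool_pos: [656.7, -189.1, 73.5]
tcp_rot: [179.7, -0.6, 1.4]
ft_force: [1.0, -1.5, 2.4]
finger_gap: 23.9
grip_force: 0.0
```

```bash
python3 - <<'E'
import wr
for t in (75,90): wr.TH=t;print(t);wr.loops()
E
python3 plan.py 0.435 435 -262 25 79.2 12
```

```text
75
loop px [287. 206.] world [ 654.6 -164.3] diam [40.  41.5]
90
loop px [287. 207.] world [ 653.6 -164.4] diam [41.6 42.4]
t 21.27 pos [ 654.2 -188.2   67.9] rot [179.9  -0.3   1.4] F [-0.6 -0.4 -0.2] gap 24.3 grip 0.0
-0.0614 0.0190 0.0119 -0.0566 0.435; -0.0631 0.0119 0.0119 -0.0566 0.435; -0.0641 0.0047 0.0119 -0.0566 0.435; -0.0642 -0.0025 0.0119 -0.0566 0.435; -0.0635 -0.0098 0.0119 -0.0566 0.435
-0.0620 -0.0169 0.0119 -0.0566 0.435; -0.0597 -0.0238 0.0119 -0.0566 0.435; -0.0566 -0.0303 0.0119 -0.0566 0.435; -0.0528 -0.0365 0.0119 -0.0566 0.435; -0.0484 -0.0423 0.0119 -0.0566 0.435
-0.0433 -0.0475 0.0119 -0.0566 0.435; -0.0377 -0.0520 0.0119 -0.0566 0.435
```

>>> apply_moves(series="-0.061 0.019 0.006 -0.057 0.435; -0.063 0.012 0.006 -0.057 0.435; -0.064 0.005 0.008 -0.057 0.435; -0.064 -0.003 0.012 -0.057 0.435; -0.064 -0.01 0.012 -0.057 0.435")

```text
time: 21.68
tool_pos: [558.9, -217.9, 49.2]
tcp_rot: [-179.9, 0.1, 34.4]
ft_force: [0.7, 0.6, 0.0]
finger_gap: 24.2
grip_force: 0.0
```

>>> apply_moves(series="-0.062 -0.017 0.012 -0.057 0.435; -0.06 -0.024 0.012 -0.057 0.435; -0.057 -0.03 0.012 -0.057 0.435; -0.053 -0.036 0.012 -0.057 0.435; -0.048 -0.042 0.012 -0.057 0.435")

```text
time: 22.1
tool_pos: [467.7, -249.3, 31.2]
tcp_rot: [-179.9, -0.0, 67.1]
ft_force: [0.3, 0.1, 1.2]
finger_gap: 24.0
grip_force: 0.0
```

>>> apply_moves(series="-0.043 -0.047 0.012 -0.057 0.435; -0.038 -0.052 0.012 -0.057 0.435; 0 0 0 0 0.435; 0 0 0 0 0.435; 0 0 0 0 0.435")

```text
time: 22.52
tool_pos: [433.5, -262.2, 25.0]
tcp_rot: [-180.0, -0.0, 79.6]
ft_force: [-0.2, -0.1, 0.6]
finger_gap: 23.7
grip_force: 0.0
```

```bash
python3 plan.py 0.435 434.7 -262.5 -18 79.2 5; python3 -c "
from wr import *
top((370,120,450,200))"
```

```text
t 22.52 pos [ 433.5 -262.2   25. ] rot [-180.    -0.    79.6] F [-0.2 -0.1  0.6] gap 23.7 grip 0.0
-0.0001 0.0008 0.0287 0.0007 0.435; -0.0001 0.0008 0.0287 0.0007 0.435; -0.0001 0.0008 0.0287 0.0007 0.435; -0.0001 0.0008 0.0287 0.0007 0.435; -0.0001 0.0008 0.0287 0.0007 0.435
top loop [ 651.1 -163.6] diam [15.5 16.2] tail 76.3 n 129
```

>>> apply_moves(series="0 0.002 0.02 0.002 0.435; 0 0.002 0.04 0.002 0.435; 0 0 0.045 0 0.435; 0 0 0.028 0 0.435; 0 0 0.01 0 0.435")

```text
time: 22.98
tool_pos: [433.3, -261.3, -20.4]
tcp_rot: [-179.8, -0.1, 79.3]
ft_force: [-0.4, 0.0, -1.1]
finger_gap: 24.0
grip_force: 0.0
```

>>> apply_moves(series="0 0 0 0 0.435; 0 0 0 0 0.435; 0 0 0 0 1; 0 0 0 0 1; 0 0 0 0 1")

```text
time: 23.4
tool_pos: [435.1, -263.0, -17.1]
tcp_rot: [179.9, 0.0, 79.3]
ft_force: [0.9, 0.0, 0.8]
finger_gap: 4.7
grip_force: 23.5
```

```bash
python3 plan.py 1 440 -60 -18 50 12 475 147 -18 0 14
```

```text
t 23.4 pos [ 435.1 -263.   -17.1] rot [179.9   0.   79.3] F [0.9 0.  0.8] gap 4.7 grip 23.5
0.0557 -0.0091 0.0002 0.0213 1; 0.0552 -0.0115 0.0002 0.0213 1; 0.0547 -0.0138 0.0002 0.0213 1; 0.0541 -0.0161 0.0002 0.0213 1; 0.0533 -0.0184 0.0002 0.0213 1
0.0525 -0.0207 0.0002 0.0213 1; 0.0516 -0.0229 0.0002 0.0213 1; 0.0505 -0.0251 0.0002 0.0213 1; 0.0494 -0.0272 0.0002 0.0213 1; 0.0482 -0.0293 0.0002 0.0213 1
0.0469 -0.0313 0.0002 0.0213 1; 0.0455 -0.0333 0.0002 0.0213 1; 0.0431 -0.0253 -0.0000 0.0312 1; 0.0415 -0.0279 -0.0000 0.0312 1; 0.0396 -0.0305 -0.0000 0.0312 1
0.0377 -0.0329 -0.0000 0.0312 1; 0.0355 -0.0352 -0.0000 0.0312 1; 0.0333 -0.0373 -0.0000 0.0312 1; 0.0309 -0.0393 -0.0000 0.0312 1; 0.0284 -0.0411 -0.0000 0.0312 1
0.0258 -0.0428 -0.0000 0.0312 1; 0.0230 -0.0444 -0.0000 0.0312 1; 0.0202 -0.0457 -0.0000 0.0312 1; 0.0174 -0.0469 -0.0000 0.0312 1; 0.0144 -0.0479 -0.0000 0.0312 1
0.0114 -0.0487 -0.0000 0.0312 1
```

```bash
python3 plan.py 1 455 -60 -17 45 12 508 147 -17 0 13 676 147 -17 0 14|tail -n +2
```

```text
0.0564 -0.0050 -0.0000 0.0250 1; 0.0561 -0.0078 -0.0000 0.0250 1; 0.0557 -0.0106 -0.0000 0.0250 1; 0.0551 -0.0134 -0.0000 0.0250 1; 0.0543 -0.0161 -0.0000 0.0250 1
0.0535 -0.0188 -0.0000 0.0250 1; 0.0525 -0.0214 -0.0000 0.0250 1; 0.0513 -0.0240 -0.0000 0.0250 1; 0.0501 -0.0266 -0.0000 0.0250 1; 0.0487 -0.0290 -0.0000 0.0250 1
0.0472 -0.0314 -0.0000 0.0250 1; 0.0455 -0.0337 -0.0000 0.0250 1; 0.0471 -0.0279 -0.0000 0.0302 1; 0.0454 -0.0307 -0.0000 0.0302 1; 0.0434 -0.0334 -0.0000 0.0302 1
0.0413 -0.0360 -0.0000 0.0302 1; 0.0391 -0.0384 -0.0000 0.0302 1; 0.0367 -0.0407 -0.0000 0.0302 1; 0.0342 -0.0428 -0.0000 0.0302 1; 0.0315 -0.0448 -0.0000 0.0302 1
0.0288 -0.0466 -0.0000 0.0302 1; 0.0259 -0.0483 -0.0000 0.0302 1; 0.0229 -0.0498 -0.0000 0.0302 1; 0.0199 -0.0511 -0.0000 0.0302 1; 0.0168 -0.0522 -0.0000 0.0302 1
0.0400 -0.0000 -0.0000 -0.0000 1; 0.0400 -0.0000 -0.0000 -0.0000 1; 0.0400 -0.0000 -0.0000 -0.0000 1; 0.0400 -0.0000 -0.0000 -0.0000 1; 0.0400 -0.0000 -0.0000 -0.0000 1
0.0400 -0.0000 -0.0000 -0.0000 1; 0.0400 -0.0000 -0.0000 -0.0000 1; 0.0400 -0.0000 -0.0000 -0.0000 1; 0.0400 -0.0000 -0.0000 -0.0000 1; 0.0400 -0.0000 -0.0000 -0.0000 1
0.0400 -0.0000 -0.0000 -0.0000 1; 0.0400 -0.0000 -0.0000 -0.0000 1; 0.0400 -0.0000 -0.0000 -0.0000 1; 0.0400 -0.0000 -0.0000 -0.0000 1
```

>>> apply_moves(series="0.056 -0.005 0 0.025 1; 0.056 -0.008 0 0.025 1; 0.056 -0.011 0 0.025 1; 0.055 -0.013 0 0.025 1; 0.054 -0.016 0 0.025 1")

```text
time: 23.82
tool_pos: [443.3, -178.0, -17.1]
tcp_rot: [179.9, 0.0, 64.9]
ft_force: [0.8, -1.4, 0.2]
finger_gap: 4.8
grip_force: 23.4
```

>>> apply_moves(series="0.053 -0.019 0 0.025 1; 0.052 -0.021 0 0.025 1; 0.051 -0.024 0 0.025 1; 0.05 -0.027 0 0.025 1; 0.049 -0.029 0 0.025 1")

```text
time: 24.23
tool_pos: [451.6, -93.5, -17.1]
tcp_rot: [179.9, -0.0, 50.5]
ft_force: [0.0, -1.3, 1.7]
finger_gap: 4.6
grip_force: 23.4
```

>>> apply_moves(series="0.047 -0.031 0 0.025 1; 0.046 -0.034 0 0.025 1; 0.047 -0.028 0 0.03 1; 0.045 -0.031 0 0.03 1; 0.043 -0.033 0 0.03 1")

```text
time: 24.65
tool_pos: [467.1, -11.9, -17.2]
tcp_rot: [179.9, -0.0, 34.5]
ft_force: [0.3, -0.8, 0.8]
finger_gap: 4.5
grip_force: 23.4
```

>>> apply_moves(series="0.041 -0.036 0 0.03 1; 0.039 -0.038 0 0.03 1; 0.037 -0.041 0 0.03 1; 0.034 -0.043 0 0.03 1; 0.032 -0.045 0 0.03 1")

```text
time: 25.07
tool_pos: [487.4, 67.8, -17.1]
tcp_rot: [180.0, -0.1, 17.3]
ft_force: [-0.3, -2.3, 0.8]
finger_gap: 4.6
grip_force: 23.4
```

>>> apply_moves(series="0.029 -0.047 0 0.03 1; 0.026 -0.048 0 0.03 1; 0.023 -0.05 0 0.03 1; 0.02 -0.051 0 0.03 1; 0.017 -0.052 0 0.032 1")

```text
time: 25.48
tool_pos: [507.7, 147.7, -17.1]
tcp_rot: [180.0, -0.1, -0.1]
ft_force: [-0.9, -1.7, 1.5]
finger_gap: 4.7
grip_force: 23.5
```

>>> apply_moves(series="0 0 0 0 1; 0 0 0 0 1")

```text
time: 25.65
tool_pos: [507.7, 147.8, -17.2]
tcp_rot: [-180.0, -0.1, 0.2]
ft_force: [0.2, 2.4, 2.5]
finger_gap: 4.6
grip_force: 24.2
```

```bash
python3 plan.py 1 676 147 -17 0 12
```

```text
t 25.65 pos [507.7 147.8 -17.2] rot [-1.8e+02 -1.0e-01  2.0e-01] F [0.2 2.4 2.5] gap 4.6 grip 24.2
0.0467 0.0004 -0.0000 0.0002 1; 0.0467 0.0004 -0.0000 0.0002 1; 0.0467 0.0004 -0.0000 0.0002 1; 0.0467 0.0004 -0.0000 0.0002 1; 0.0467 0.0003 -0.0000 0.0002 1
0.0467 0.0003 -0.0000 0.0002 1; 0.0467 0.0003 -0.0000 0.0002 1; 0.0467 0.0003 -0.0000 0.0002 1; 0.0467 0.0003 -0.0000 0.0002 1; 0.0467 0.0003 -0.0000 0.0002 1
0.0467 0.0003 -0.0000 0.0002 1; 0.0467 0.0002 -0.0000 0.0002 1
```

>>> apply_moves(series="0.03 0 0 0 1; 0.045 0 0 0 1; 0.05 0 0 0 1; 0.05 0 0 0 1; 0.05 0 0 0 1")

```text
time: 26.07
tool_pos: [574.6, 145.9, -17.3]
tcp_rot: [180.0, 0.1, 0.1]
ft_force: [-5.1, -0.7, 8.2]
finger_gap: 4.6
grip_force: 24.7
```

>>> apply_moves(series="0.05 0 0 0 1; 0.05 0 0 0 1; 0.05 0 0 0 1; 0.05 0 0 0 1; 0.05 0 0 0 1")

```text
time: 26.48
tool_pos: [649.7, 145.7, -17.2]
tcp_rot: [180.0, 0.1, 0.1]
ft_force: [-4.7, -1.3, 7.2]
finger_gap: 4.6
grip_force: 24.5
```

>>> apply_moves(series="0.05 0 0 0 1; 0.035 0 0 0 1; 0 0 0 0 1; 0 0 0 0 0.5; 0 0 0 0 0.5")

```text
time: 26.9
tool_pos: [674.2, 146.4, -18.3]
tcp_rot: [180.0, 0.1, 0.1]
ft_force: [0.5, -0.1, -0.3]
finger_gap: 21.1
grip_force: 0.0
```

>>> apply_moves(series="0 0 0 0 0.5; 0 0 -0.05 0 0.5; 0 0 -0.1 0 0.5; 0 0 -0.12 0 0.5; 0 0 0 0 0.5")

```text
time: 27.32
tool_pos: [679.9, 148.1, 73.5]
tcp_rot: [-179.9, -0.7, 0.1]
ft_force: [1.7, 0.1, 2.7]
finger_gap: 21.0
grip_force: 0.0
```

```bash
python3 - <<'E'
import wr
for t in (75,90): wr.TH=t;print(t);wr.loops()
E
python3 plan.py 1 600 340 60 0 8
```

```text
75
loop px [596. 224.] world [ 656.1 -161.1] diam [33.9 41.7]
loop px [240. 207.] world [676.9 211.2] diam [37.9 40.8]
loop px [351. 206.] world [678.5 123.6] diam [38.3 41.3]
90
loop px [599. 225.] world [ 653.5 -163.5] diam [40.2 43. ]
loop px [238. 209.] world [675.1 212.3] diam [41.6 42.3]
loop px [351. 208.] world [677.2 123. ] diam [40.6 42.4]
t 27.42 pos [677.3 147.7  67.8] rot [-1.8e+02 -4.0e-01  1.0e-01] F [-0.1 -0.5 -0.4] gap 21.3 grip 0.0
-0.0321 -0.0802 0.0032 0.0001 1; -0.0321 -0.0802 0.0032 0.0001 1; -0.0321 -0.0802 0.0032 0.0001 1; -0.0321 -0.0802 0.0032 0.0001 1; -0.0321 -0.0802 0.0032 0.0001 1
-0.0322 -0.0801 0.0032 0.0001 1; -0.0322 -0.0801 0.0032 0.0001 1; -0.0322 -0.0801 0.0032 0.0001 1
```

All three tongs are inside. Now the gate.

```bash
python3 plan.py 1 580 358 60 0 7 580 358 -4 0 4; python3 - <<'E'
import numpy as np
p=np.array([546.5,248.]);
f=lambda a,o:p+110*np.array([-np.sin(a),-np.cos(a)])+o*np.array([-np.cos(a),np.sin(a)])
P=[np.array([580.,358])]+[f(a,15) for a in np.linspace(np.pi,0.0,26)]
P=np.array(P);D=np.diff(P,axis=0)
R=["%.3f %.3f 0 0 1"%(d[0]/300,-d[1]/300) for d in D]
print(len(R),P[-1])
for i in range(0,len(R),5):print("; ".join(R[i:i+5]))
E
```

```text
t 27.42 pos [677.3 147.7  67.8] rot [-1.8e+02 -4.0e-01  1.0e-01] F [-0.1 -0.5 -0.4] gap 21.3 grip 0.0
-0.0462 -0.1002 0.0037 0.0001 1; -0.0462 -0.1002 0.0037 0.0001 1; -0.0462 -0.1002 0.0037 0.0001 1; -0.0462 -0.1002 0.0037 0.0001 1; -0.0463 -0.1002 0.0037 0.0001 1
-0.0463 -0.1002 0.0037 0.0001 1; -0.0463 -0.1002 0.0037 0.0001 1; 0.0000 -0.0000 0.0533 -0.0000 1; 0.0000 -0.0000 0.0533 -0.0000 1; 0.0000 -0.0000 0.0533 -0.0000 1
0.0000 -0.0000 0.0533 -0.0000 1
26 [531.5 138. ]
-0.062 -0.000 0 0 1; -0.046 -0.003 0 0 1; -0.046 0.002 0 0 1; -0.046 0.008 0 0 1; -0.044 0.014 0 0 1
-0.042 0.019 0 0 1; -0.039 0.025 0 0 1; -0.036 0.029 0 0 1; -0.032 0.034 0 0 1; -0.028 0.037 0 0 1
-0.023 0.041 0 0 1; -0.018 0.043 0 0 1; -0.012 0.045 0 0 1; -0.006 0.046 0 0 1; -0.000 0.046 0 0 1
0.005 0.046 0 0 1; 0.011 0.045 0 0 1; 0.017 0.043 0 0 1; 0.022 0.041 0 0 1; 0.027 0.038 0 0 1
0.031 0.034 0 0 1; 0.036 0.030 0 0 1; 0.039 0.025 0 0 1; 0.042 0.020 0 0 1; 0.044 0.015 0 0 1
0.046 0.009 0 0 1
```

>>> apply_moves(series="-0.046 -0.1 0.004 0 1; -0.046 -0.1 0.004 0 1; -0.046 -0.1 0.004 0 1; -0.046 -0.1 0.004 0 1; -0.046 -0.1 0.004 0 1")

```text
time: 27.83
tool_pos: [604.0, 297.9, 56.2]
tcp_rot: [180.0, 0.1, 0.0]
ft_force: [0.4, 0.2, -0.4]
finger_gap: 0.2
grip_force: 0.0
```

>>> apply_moves(series="-0.046 -0.1 0.004 0 1; -0.046 -0.1 0.004 0 1; 0 0 0 0 1; 0 0 0 0 1; 0 0 0 0 1")

```text
time: 28.25
tool_pos: [577.5, 356.7, 54.0]
tcp_rot: [179.9, 0.1, 0.1]
ft_force: [0.1, -0.4, -0.3]
finger_gap: -0.7
grip_force: 0.0
```

>>> apply_moves(series="0 0 0.053 0 1; 0 0 0.053 0 1; 0 0 0.053 0 1; 0 0 0.053 0 1; 0 0 0 0 1")

```text
time: 28.67
tool_pos: [576.0, 354.3, -13.5]
tcp_rot: [179.8, 0.3, -0.0]
ft_force: [-0.4, -1.3, -1.4]
finger_gap: 0.3
grip_force: 0.0
```

>>> apply_moves(series="0 0 0 0 1; 0 0 0 0 1")

```text
time: 28.83
tool_pos: [578.9, 356.8, -8.2]
tcp_rot: [-180.0, -0.0, 0.0]
ft_force: [0.5, 1.1, 0.7]
finger_gap: 0.1
grip_force: 0.0
```

>>> apply_moves(series="-0.03 -0.002 0 0 1; -0.03 -0.001 0 0 1; -0.046 -0.003 0 0 1; -0.046 0.002 0 0 1; -0.046 0.008 0 0 1")

```text
time: 29.25
tool_pos: [518.3, 356.5, -7.7]
tcp_rot: [-179.9, -0.1, 0.1]
ft_force: [1.5, -0.1, -0.2]
finger_gap: -0.1
grip_force: 0.5
```

>>> apply_moves(series="-0.044 0.014 0 0 1; -0.042 0.019 0 0 1; -0.039 0.025 0 0 1; -0.036 0.029 0 0 1; -0.032 0.034 0 0 1")

```text
time: 29.67
tool_pos: [460.2, 320.1, -7.7]
tcp_rot: [-179.9, -0.1, 0.1]
ft_force: [1.4, 1.6, 0.3]
finger_gap: -0.0
grip_force: 0.5
```

>>> apply_moves(series="-0.028 0.037 0 0 1; -0.023 0.041 0 0 1; -0.018 0.043 0 0 1; -0.012 0.045 0 0 1; -0.006 0.046 0 0 1")

```text
time: 30.08
tool_pos: [434.3, 256.0, -8.0]
tcp_rot: [-179.9, -0.1, 0.1]
ft_force: [1.3, 0.3, 0.8]
finger_gap: -0.4
grip_force: 0.5
```

>>> apply_moves(series="0 0.046 0 0 1; 0.005 0.046 0 0 1; 0.011 0.045 0 0 1; 0.017 0.043 0 0 1; 0.022 0.041 0 0 1")

```text
time: 30.5
tool_pos: [451.3, 189.1, -8.3]
tcp_rot: [-180.0, -0.0, 0.1]
ft_force: [-0.7, 2.0, 0.4]
finger_gap: -0.1
grip_force: 0.5
```

>>> apply_moves(series="0.027 0.038 0 0 1; 0.031 0.034 0 0 1; 0.036 0.03 0 0 1; 0.039 0.025 0 0 1; 0 0 0 0 1")

```text
time: 30.92
tool_pos: [494.1, 150.2, -8.1]
tcp_rot: [180.0, -0.1, -0.0]
ft_force: [-0.5, 0.2, 0.7]
finger_gap: 0.2
grip_force: 0.0
```

```bash
cat > gate.py <<'E'
from h import *
s=snapshot("top");d=s["depth"];K=s["intrinsics"];T=s["extrinsics"]
v,u=np.nonzero(d>0);z=d[v,u];C=np.stack([(u-K[0,2])/K[0,0]*z,(v-K[1,2])/K[1,1]*z,z]);W=(T[:3,:3]@C).T+T[:3,3]
r=np.hypot(W[:,0]-546.5,W[:,1]-248)
q=W[(W[:,2]>20)&(W[:,2]<40)&(r>15)&(r<162)&(W[:,0]<556)]
a=np.degrees(np.arctan2(-(q[:,0]-546.5),-(q[:,1]-248)))
print("n",len(q),"gate deg med",np.median(a) if len(a) else None,np.percentile(a,[10,90]))
E
python3 gate.py; python3 plan.py 1 533 138 -8 0 5
```

```text
t 30.97 pos [492.8 150.9  -8.5] rot [-1.8e+02 -1.0e-01 -0.0e+00] F [-0.6  0.4 -0.1] gap -0.1 grip 0.0
0.0268 0.0086 -0.0003 -0.0001 1; 0.0268 0.0086 -0.0003 -0.0001 1; 0.0268 0.0086 -0.0003 -0.0001 1; 0.0268 0.0086 -0.0003 -0.0001 1; 0.0268 0.0086 -0.0003 -0.0001 1Traceback (most recent call last):
  File "gate.py", line 7, in <module>
    print("n",len(q),"gate deg med",np.median(a) if len(a) else None,np.percentile(a,[10,90]))
                                                                     ~~~~~~~~~~~~~^^^^^^^^^^^
    return _quantile_unchecked(
        a, q, axis, out, overwrite_input, method, keepdims, weights)
    return _ureduce(a,
                    func=_quantile_ureduce_func,
    ...<5 lines>...
                    overwrite_input=overwrite_input,
                    method=method)
    r = func(a, **kwargs)
    result = _quantile(arr,
                       quantiles=q,
    ...<2 lines>...
                       out=out,
                       weights=wgt)
    slices_having_nans = np.isnan(arr[-1, ...])
                                  ~~~^^^^^^^^^
IndexError: index -1 is out of bounds for axis 0 with size 0
```

>>> apply_moves(series="0.027 0.009 0 0 1; 0.027 0.009 0 0 1; 0.027 0.009 0 0 1; 0.02 0.006 0 0 1; 0.015 0.004 0 0 1")

```text
time: 31.38
tool_pos: [527.2, 140.5, -8.8]
tcp_rot: [-180.0, -0.0, 0.1]
ft_force: [-0.5, 0.9, 1.0]
finger_gap: 0.1
grip_force: 0.4
```

>>> apply_moves(series="0 0 0 0 1; 0 0 0 0 1")

```text
time: 31.55
tool_pos: [526.6, 140.4, -8.8]
tcp_rot: [180.0, -0.0, 0.0]
ft_force: [-0.7, 0.6, 0.6]
finger_gap: 0.0
grip_force: 0.0
```

>>> apply_moves(series="0.008 0 0 0 1; 0 0 0 0 1; 0 0 0 0 1")

```text
time: 31.8
tool_pos: [528.6, 140.5, -8.8]
tcp_rot: [180.0, -0.0, 0.1]
ft_force: [0.2, 0.3, 0.4]
finger_gap: 0.3
grip_force: 0.0
```

>>> apply_moves(series="0.01 0 0 0 1; 0 0 0 0 1; 0 0 0 0 1")

```text
time: 32.05
tool_pos: [531.8, 140.5, -8.7]
tcp_rot: [-180.0, -0.0, 0.0]
ft_force: [-0.6, -0.6, 0.5]
finger_gap: 0.0
grip_force: 0.0
```

>>> apply_moves(series="0.006 0 0 0 1; 0 0 0 0 1; 0 0 0 0 1")

```text
time: 32.3
tool_pos: [533.6, 140.5, -8.7]
tcp_rot: [-180.0, -0.0, 0.0]
ft_force: [0.6, 0.5, 0.8]
finger_gap: 0.6
grip_force: 0.0
```

>>> apply_moves(series="0.006 0 0 0 1; 0 0 0 0 1; 0 0 0 0 1")

```text
time: 32.55
tool_pos: [534.8, 140.5, -9.0]
tcp_rot: [180.0, 0.1, 0.0]
ft_force: [-2.3, 0.1, 2.5]
finger_gap: 0.3
grip_force: 1.6
```

>>> apply_moves(series="0.004 0 0 0 1; 0 0 0 0 1; 0 0 0 0 1")

```text
time: 32.8
tool_pos: [534.9, 140.4, -9.1]
tcp_rot: [180.0, 0.2, 0.1]
ft_force: [-9.6, -0.2, 6.3]
finger_gap: -0.1
grip_force: 4.6
```

>>> apply_moves(series="-0.05 0 0 0 1; -0.03 0 -0.06 0 1; 0 0 -0.12 0 1; 0 -0.1 -0.12 0 1; -0.02 -0.12 -0.05 0 1")

```text
time: 33.22
tool_pos: [510.0, 202.5, 97.3]
tcp_rot: [-179.9, -0.4, -0.2]
ft_force: [1.4, -0.1, 0.4]
finger_gap: -0.3
grip_force: 0.0
```

>>> apply_moves(series="-0.02 -0.13 0 0 1; -0.02 -0.13 0 0 1; -0.02 -0.13 0 0 1; -0.02 -0.13 0 0 1; 0 -0.13 0 0 1")

```text
time: 33.63
tool_pos: [481.4, 400.3, 92.5]
tcp_rot: [-180.0, -0.0, 0.1]
ft_force: [0.5, -0.1, -0.1]
finger_gap: 0.2
grip_force: 0.0
```

>>> apply_moves(series="0 0 0 0 1; 0 0 0 0 1; 0 0 0 0 1")

```text
time: 33.88
tool_pos: [482.2, 398.1, 91.9]
tcp_rot: [180.0, -0.0, 0.1]
ft_force: [1.2, 0.3, 0.3]
finger_gap: -0.1
grip_force: 0.0
```

```bash
python3 gate.py; python3 - <<'E'
from wr import *
s=sense();print(s["time"],s["tool_pos"],s["ft_force"])
s=snapshot("top");cv2.imwrite("pics/t6.png",cv2.resize(s["frame"][100:240,170:450],None,fx=2.8,fy=2.8,interpolation=cv2.INTER_CUBIC))
E
```

```text
n 216 gate deg med -0.9725257996722221 [-4.95905422  1.51042568]
33.9333 [482.46556994 397.4178896   92.04943087] [ 0.05669016 -0.83792574 -0.12651346]
```

View pics/t6.png

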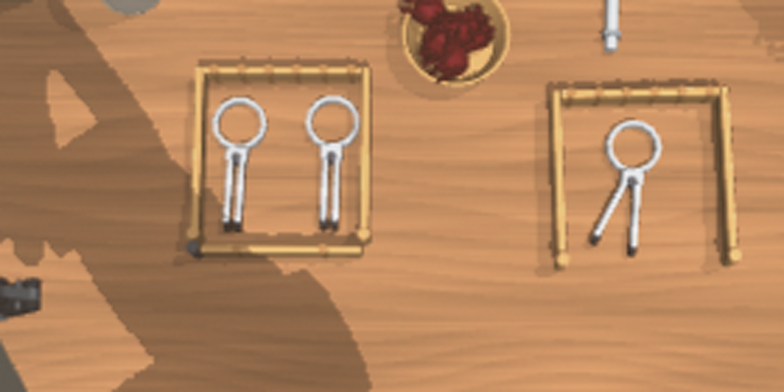

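The picture shows both shut tongs behind the closed gate, with loops at (238,124) and (332,122). The open pair is inside the plain stall with its jaws still open (tips at 595 and 632, row about 245). The bystanders have not moved.

```bash
python3 -c "
from bench import hand_in
print(hand_in())"
```

```text
the job is handed in; nothing more can be done
None
```

I sorted the tongs and handed the job in at about 34 s: both latched pairs are in the gated stall behind the closed gate, and the open pair is in the plain stall with its jaws still open. I checked this in a final overhead picture; the hand-in returned no verdict.

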